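# Load opal glass calibration plates on the sloped light box

## Robot

A 7-joint arm with a two-finger parallel gripper is mounted at the origin on the work surface. World frame = base frame: x ahead of the robot, y to its left, z up, the work surface at z = 0. Lengths are in m, angles in rad, forces in N, time in s.
With the tool pointing down it reaches from about 0.35 to 0.9 m from the base axis. Payload 7.2 kg.
Tool frame: the origin (TCP) lies midway between the tips of the shut fingers; the grasp point (between the pads) lies ctrl.hold_point_z behind it (ctrl.hold_point_z is the distance from the TCP to the grasp point, in m); z points along the fingers, y is the line along which they close (so a half turn about z gives the same grasp; the last joint's range is limited). The gripper opens to 88 mm and grips with 3 to 60 N. Pads are 20 mm wide; open, the fingers measure 115 mm over their backs; the gripper's body (75 mm by 178 mm) begins 61 mm behind the grasp point.
Start: joints at [-1.201, 0.411, -0.013, 1.596, 0.006, 1.134, -0.082], TCP at [0.265, 0.566, 0.195] pointing down, gripper open.
Joint ranges: [-2.95, 2.95], [-0.29, 1.99], [-1.47, 1.44], [0.14, 2.54], [-1.03, 4.17], [0.13, 1.85], [-2.86, 2.86]. Speed limits (rad/s): [2.39, 2.39, 3.01, 3.01, 3.14, 3.14, 3.14].

## Interface

Orientations are given as a 3x3 rotation matrix whose columns are the frame's x, y, z axes.
In Python, from plant import ctrl, optics, order, models gives the robot as it stands. The module is installed in compiled form; this text tells all that it offers.
- The arm moves only by the shell command python3 -m jog 'ROWS' [OPENING] [FORCE]. ROWS is JSON, a list of rows, each a list of 4 numbers: the shift along the tool's x, y, z as a fraction of full scale, then the turn about the tool's z as a fraction of full scale. In form: [[x, y, z, turn], ...]. A call has 1 to 20 rows; each row is the pose to reach, as a shift and turn from the pose commanded when the call began, along the tool's axes at that moment; what a row does not reach only later rows make up. Full scale, the value 1, is 0.3 m for a shift and pi/4 rad for a turn. A row lasts 1/12 s, in which the tool goes at most 41.7 mm and 7.16 degrees, less where a joint would pass 70% of its speed; a pose out of reach is approached as far as the arm can. A call with a number of a shift or a turn outside -1 to 1 is refused whole. A call with a gripper value outside its range is refused whole. OPENING is the closure, from 0 (fully open) to 1 (shut), set as the call begins (- or left out, the last holds). The fingers move at their own pace and stop on an object; FORCE is the grip in N (left out, the last holds). Time passes only in rows, so rows that repeat a pose let the fingers close. It gives the time, the measured TCP pose, the force, the opening and the grip force at its end, in the units of the state.
- ctrl.observe(): the state, without advancing time (a new reading comes with each control period).
- optics.camera(name): name is "scene" or "top"; returns a dict with "image" (400x640x3 uint8, red, green, blue), "K" (3x3 intrinsics, pixels), "rvec" (rotation vector, rad) and "tvec" (3), from world to camera coordinates, as OpenCV has them. Camera axes: x right, y down, z forward; pixel columns grow to the right and rows downward; lengths in m; the calibration is good to about 2 mm. A picture is of the moment at which its call begins. There is no depth.
- order.finish_job(): hands the job in; it is judged then, once.
Trained networks look in the newest picture that a camera, given by its name, has taken for a name from the list of things; names that differ only in an ending like _2 or _b are one class to them, and where a whole thing is asked for, a point or a joint stands for the part that bears it (a point fixed in the world has none). Each returns a list of dicts, best first, with "p" (0 to 1); they miss things now and then, are a little off and sometimes report something else, mostly with a low value. They report only what shows in the picture. A call takes as long as a camera call.
- models.regions_of(camera, label): "pixels" (400x640 bool, what is visible of it) and "extent" ([left, top, right, bottom] in pixels, round what is visible of it).
The state is a dict: "clock": time; "joint_pos": joint angles; "joint_velocities": joint speeds; "joint_torque": joint torques, N m; "position": TCP position; "tool_rot": TCP orientation; "force": force on the tool from outside, world axes, zero at the start; "wrist_torque": the same for the moment, N m; "width": opening from 0.0 (shut) to 1.0 (fully open); "finger_force": force on a finger pad.
Only numpy, scipy, OpenCV 4.12 (cv2) and the standard library are available. Lean on these libraries where they do the work, as an engineer would, in place of code of your own. Each camera call takes 0.05 s, during which the arm holds its last target. There are 200 camera calls.

## Task

Clear the setting shaft off the sloped light box and lay it level and centred in the grooves of both V-blocks. Then lay every glass plate flat on the slope, one centred over each window, square to it and with its lower short edge down on (or within a few millimetres of) the two steel studs; hold the plates by their edges only, the fingers never touching a glass face. When all plates lie in place throw the lamp lever fully over, away from the robot, and leave the steel ring gauge, the brass weight and the oil bottle where they stand.

Things in the scene. Friction and masses are not known exactly. Their poses are not given: they have to be found in the camera images.
- shaft: Loose ground steel shaft, 24 mm across, 200 mm long, 650 g; origin at its centre, x along its axis. Starts level along the studs at the foot of the slope (axis 38 mm down the slope from the deck's middle, 12 mm out of the deck), its middle within 12 mm of the deck's middle, where a 60 mm gap between the studs of the two inner windows lets a finger in.
- deck: Fixed light box's sloped white deck, 125 mm (x, up the slope) by 480 mm (y, along it), rising away from the robot at 0.50 rad (28.6 deg); z points square out of it. Origin at the middle of its surface, 60 mm above the table. At the lower edge each window has two steel studs (10 mm wide, 8 mm thick, 9 mm proud), 25 mm to either side of the window's middle.
- rest: Fixed pair of V-blocks on one foot (150 x 70 x 12 mm), left or right of the light box. Origin under the foot's centre, x along both grooves, z up. Blocks 55 mm to either side of the origin, each 24 mm along x, 56 mm wide, 70 mm high; 90 degree grooves, 40 mm wide at the top, their bottom 50 mm up; the seated shaft's axis is 67 mm above the table, its middle over the origin.
- window0 (a point): Where a plate belongs: on the deck surface, at the centre of one of the four flush grey windows (46 x 74 mm), 120 mm apart along the deck. Axes as the deck's: x up the slope, y along the deck, z square out of it. The studs' upper faces lie 45 mm down the slope from this point, so a plate resting on them has its centre 6 mm out of the deck right here.
- window1 (a point): As window0: the next window to the right, seen from the robot (window0 is the leftmost).
- window2 (a point): As window0: the next window to the right, seen from the robot (window0 is the leftmost).
- window3 (a point): As window0: the next window to the right, seen from the robot (window0 is the leftmost).
- plate0: Loose opal-glass plate: white faces with black dots, alike on both sides, and pale green ground edges 5 mm wide all round. 90 mm (x) by 60 mm (y) by 12 mm thick (z), 160 g; origin at its centre. Starts flat on the table. Grip it across its 60 mm width by the edges; fingers must not touch the faces. Three or four of the four plates are present.
- plate1: As plate0; may be absent.
- plate2: As plate0; may be absent.
- plate3: As plate0; may be absent.
- lamp (a joint): Lamp lever's angle, rad: about 0 (to 0.15) at the start, leaning back towards the robot; 1.0 when thrown fully over, away from it. It stays where it is left; light friction (under 1.5 N at the ball).
- lamp_base: Fixed housing of the lamp lever, 70 x 50 x 25 mm; origin under its centre; x is the direction in which the lever is thrown. The lever turns about an axis along y, 22 mm above the table, over the origin.
- lamp_tip (a point): Centre of the black ball (26 mm across) at the lever's end, 80 mm from its axis of turning. The lever stands upright at 0.5 rad.
- ring_gauge: Bystander: plain steel ring, 72 mm across, 24 mm high. Leave it alone. Origin under its centre.
- weight: Bystander: brass knob weight standing upright, 50 mm across, 68 mm high. Leave it alone. Origin under its centre.
- oil: Bystander: white bottle standing upright, 56 mm across, 150 mm high. Leave it alone. Origin under its centre.

How it is judged:
By the outcome, as a careful person would: the job done as asked, in the order asked, and still so for the second after the job is handed in, with the robot touching nothing.
Of plate0, plate1, plate2, plate3 only 3 to 4 are there at a start; the rules pass over those that are not, and their reading is None.
At some moment in a run one of plate0, plate1, plate2, plate3 may be knocked a few centimetres aside while the robot is not near it.
It also fails if it takes over 210 s, if anything falls off the work surface, if the arm or the gripper's body presses on something with over 40 N, if the wrist force passes 120 N, or if a joint passes its speed limit or range.

## Working session

There is one attempt and no reset: what is moved stays moved. The work goes in short steps, Python scripts to look and compute and a shell command to move; the robot and the scene stay as the last step left them, time stands still between calls to the robot, and variables do not carry over. Pictures are saved under pics/ and viewed, at most 14 in all, crops included, and the job is handed in when it is done.

```bash
ls; mkdir -p pics
cat > h.py <<'E'
import numpy as np, cv2
from plant import ctrl, optics, order, models
def cam(n, save=None):
    c=optics.camera(n)
    if save: cv2.imwrite('pics/'+save, c['image'][:,:,::-1])
    R=cv2.Rodrigues(np.array(c['rvec'],float))[0]; t=np.array(c['tvec'],float).ravel()
    c['R']=R;c['t']=t;c['C']=-R.T@t;c['K']=np.array(c['K'])
    return c
def ray(c,uv):
    d=c['R'].T@np.linalg.inv(c['K'])@np.array([uv[0],uv[1],1.0]); return c['C'],d/np.linalg.norm(d)
def onz(c,uv,z):
    C,d=ray(c,uv); return C+d*(z-C[2])/d[2]
def proj(c,P):
    return cv2.projectPoints(np.array(P,float).reshape(-1,1,3),c['R'],c['t'],c['K'],None)[0].reshape(-1,2)
def tri(c1,u1,c2,u2):
    C1,d1=ray(c1,u1);C2,d2=ray(c2,u2)
    A=np.stack([d1,-d2],1);s=np.linalg.lstsq(A,C2-C1,rcond=None)[0]
    a=C1+s[0]*d1;b=C2+s[1]*d2
    return (a+b)/2,np.linalg.norm(a-b)
def cen(m):
    y,x=np.nonzero(m);return np.array([x.mean(),y.mean()])
E
python3 - <<'E'
from h import *
s=ctrl.observe();print({k:np.round(v,3).tolist() for k,v in s.items()},ctrl.hold_point_z)
cs={}
for n in ['scene','top']:
    c=cam(n,n+'0.png');cs[n]=c
    print(n,c['C'].round(3),c['K'].round(1).tolist(),c['R'][2].round(3))
    for l in ['shaft','deck','rest','plate0','lamp_tip','lamp_base','ring_gauge','weight','oil']:
        for r in models.regions_of(n,l):
            if r['p']>.3:
                u=cen(r['pixels']);print(n,l,round(r['p'],2),np.round(r['extent']).tolist(),u.round(1),r['pixels'].sum(),onz(c,u,0.01).round(3))
E
```

```text
pics
{'clock': 0.0, 'joint_pos': [-1.201, 0.412, -0.013, 1.597, 0.006, 1.134, -0.082], 'joint_velocities': [-0.001, -0.0, -0.0, 0.003, -0.001, -0.001, 0.0], 'joint_torque': [-0.0, -58.795, 0.641, -29.109, -0.054, 0.018, 0.0], 'position': [0.265, 0.566, 0.195], 'tool_rot': [[-0.906, 0.424, -0.001], [0.424, 0.906, -0.001], [-0.0, -0.002, -1.0]], 'force': [0.519, -0.433, 0.925], 'wrist_torque': [0.019, 0.007, -0.003], 'finger_force': 0.0, 'width': 0.995} 0.0187
scene [ 1.24  -0.381  0.686] [[371.9, 0.0, 320.3], [0.0, 371.9, 198.4], [0.0, 0.0, 1.0]] [-0.681  0.399 -0.615]
scene shaft 0.56 [219.0, 188.0, 401.0, 265.0] [305.8 224.7] 3690 [ 0.575 -0.035  0.01 ]
scene deck 0.96 [217.0, 189.0, 399.0, 265.0] [304.7 225.1] 3978 [ 0.575 -0.038  0.01 ]
scene deck 0.71 [223.0, 197.0, 248.0, 225.0] [233.2 210.9] 473 [ 0.426 -0.187  0.01 ]
scene rest 0.74 [144.0, 204.0, 193.0, 264.0] [166.5 234.8] 1562 [ 0.438 -0.371  0.01 ]
scene plate0 0.98 [222.0, 200.0, 247.0, 224.0] [233.5 211.6] 571 [ 0.43  -0.187  0.01 ]
scene plate0 0.83 [297.0, 176.0, 319.0, 197.0] [306.9 187.5] 386 [0.426 0.048 0.01 ]
scen
[... 1206 characters left out ...]
.424 0.173 0.01 ]
top plate0 0.67 [289.0, 240.0, 315.0, 267.0] [301.4 251.3] 643 [0.42  0.051 0.01 ]
top plate0 0.45 [422.0, 168.0, 441.0, 186.0] [430.2 176.6] 257 [ 0.624 -0.36   0.01 ]
top lamp_base 0.78 [183.0, 233.0, 206.0, 260.0] [193.9 244.5] 508 [0.461 0.37  0.01 ]
top lamp_base 0.69 [291.0, 194.0, 359.0, 207.0] [322.8 199.1] 535 [ 0.574 -0.024  0.01 ]
top ring_gauge 0.73 [192.0, 184.0, 220.0, 203.0] [202.8 192.4] 346 [0.619 0.342 0.01 ]
top weight 0.84 [422.0, 166.0, 440.0, 184.0] [430.9 176.7] 253 [ 0.623 -0.362  0.01 ]
top weight 0.36 [246.0, 237.0, 274.0, 269.0] [260.3 252.7] 593 [0.424 0.173 0.01 ]
top oil 0.73 [378.0, 122.0, 402.0, 148.0] [390.7 135.1] 461 [ 0.767 -0.251  0.01 ]
```

Run:
```python
import cv2
i=cv2.imread('pics/top0.png');cv2.imwrite('pics/top0c.png',cv2.resize(i[110:285,170:480],None,fx=2.58,fy=2.58,interpolation=cv2.INTER_CUBIC))
i=cv2.imread('pics/scene0.png');cv2.imwrite('pics/scene0c.png',cv2.resize(i[130:330,130:450],None,fx=2.5,fy=2.5,interpolation=cv2.INTER_CUBIC))
```

```text
(no output)
```

View pics/top0c.png

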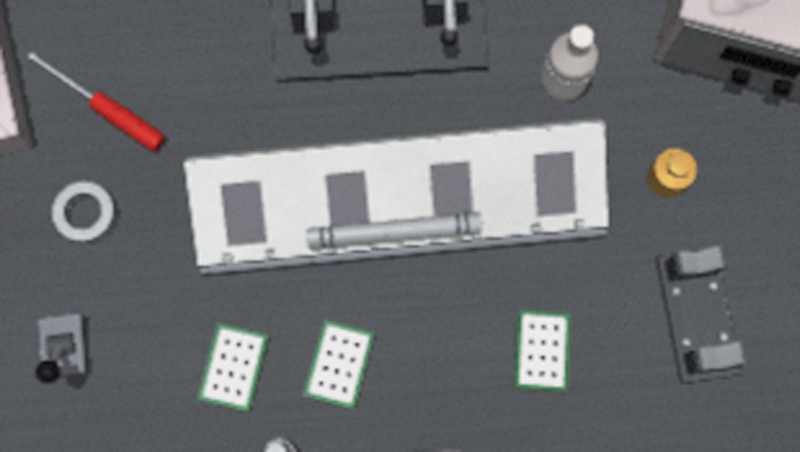

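View pics/scene0c.png

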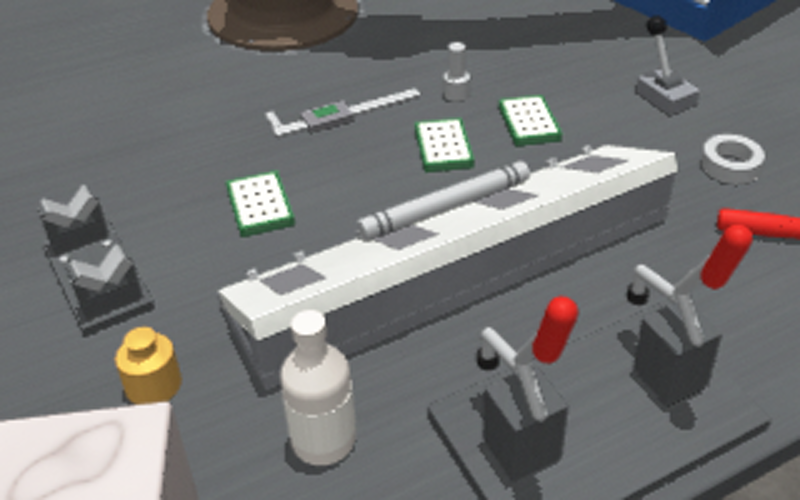

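```bash
cat > fit.py <<'E'
from h import *
from scipy.optimize import minimize
S=8
def render(c,hulls,roi):
    x0,y0,x1,y1=roi; im=np.zeros(((y1-y0)*S,(x1-x0)*S),np.uint8)
    for P in hulls:
        p=(proj(c,P)+0.5-[x0,y0])*S-0.5
        cv2.fillConvexPoly(im,np.round(cv2.convexHull(p.astype(np.float32))*16).astype(np.int32),255,shift=4)
    return cv2.resize(im,(x1-x0,y1-y0),interpolation=cv2.INTER_AREA)/255.
def fit(obs,model,x0,steps):
    "obs: list of (cam, mask float, roi)"
    def cost(v): return sum(((render(c,model(v),r)-m[r[1]:r[3],r[0]:r[2]])**2).sum()/m.sum() for c,m,r in obs)
    x0=np.array(x0,float)
    for _ in range(2):
        sim=np.vstack([x0]+[x0+np.eye(len(x0))[i]*steps[i] for i in range(len(x0))])
        x0=minimize(cost,x0,method='Nelder-Mead',options=dict(initial_simplex=sim,xatol=1e-5,fatol=1e-6,maxiter=400)).x
    return x0,cost(x0)
def roi(m,p=6):
    y,x=np.nonzero(m>0.5);return max(x.min()-p,0),max(y.min()-p,0),min(x.max()+p,640),min(y.max()+p,400)
def box(lx,ly,z0,z1): return np.array([[a*lx/2,b*ly/2,z] for a in(-1,1) for b in(-1,1) for z in(z0,z1)])
def Rz(a): return np.array([[np.cos(a),-np.sin(a),0],[np.sin(a),np.cos(a),0],[0,0,1]])
def plate_mask(im,box_):
    m=np.zeros((400,640),np.float32);x0,y0,x1,y1=[int(v) for v in box_];x0-=5;y0-=5;x1+=5;y1+=5
    s=im[y0:y1,x0:x1].astype(int);k=((s.min(2)>110)|(s[:,:,1]-s[:,:,0]>22)).astype(np.uint8)
    k=cv2.morphologyEx(k,cv2.MORPH_CLOSE,np.ones((5,5)))
    n,l,st,_=cv2.connectedComponentsWithStats(k);j=1+st[1:,4].argmax();m[y0:y1,x0:x1]=l==j;return m
def plate_model(v): return [box(.09,.06,-.006,.006)@Rz(v[3]).T+[v[0],v[1],v[2]]]
def deckR(psi,p=.5): 
    Ry=np.array([[np.cos(p),0,-np.sin(p)],[0,1,0],[np.sin(p),0,np.cos(p)]]);return Rz(psi)@Ry
E
cat > m1.py <<'E'
from fit import *
cs={n:cam(n) for n in ['scene','top']}
T,Sc=cs['top'],cs['scene']
# windows
def win(c,u):
    g=cv2.cvtColor(c['image'],cv2.COLOR_RGB2GRAY);k=((g<165)&(g>60)).astype(np.uint8)
    l=cv2.connectedComponents(k,connectivity=4)[1];m=(l==l[int(u[1]),int(u[0])]).astype(np.float32);return m
uv={'top':[(264,192),(385,181)],'scene':[(371,195),(247,241)]}
ob=[]
for n in cs:
    ms=[win(cs[n],u) for u in uv[n]];print(n,[m.sum() for m in ms])
    m=sum(ms); ob.append((cs[n],m,roi(m)))
    for mm in ms: print(cen(mm))
def wm(v):
    R=deckR(v[3],v[4]);q=np.array([[a*.023,b*.037,0] for a in(-1,1) for b in(-1,1)])[:, [1,0,2]]
    return [(q+[0,y,0])@R.T+v[:3] for y in(.18,-.18)]
for o in (ob,ob[:1],ob[1:]):
    print('windows mid x y z yaw pitch',[np.round(a,4) for a in fit(o,wm,[.62,-.02,.06,.06,.5],[.02,.02,.01,.05,.03] )])
# plates
for i,(a,b) in enumerate(zip(['scene0','scene1','scene2'],range(3))):pass
A=[r for r in models.regions_of('top','plate0') if r['p']>.3];B=[r for r in models.regions_of('scene','plate0') if r['p']>.3]
for r in A:
    w=onz(T,cen(r['pixels']),.006)
    q=[s for s in B if np.linalg.norm(onz(Sc,cen(s['pixels']),.006)-w)<.03]
    if not q: continue
    o=[(T,plate_mask(T['image'],r['extent'])),(Sc,plate_mask(Sc['image'],q[0]['extent']))]
    o=[(c,m,roi(m)) for c,m in o];print('plate xyz yaw',[np.round(x,4) for x in fit(o,plate_model,[w[0],w[1],.006,-.2],[.01,.01,.005,.3])],[int(m.sum()) for _,m,_ in o])
# rest
rm=lambda v:[h@Rz(v[2]).T+[v[0],v[1],0] for h in (box(.15,.07,0,.012),box(.024,.056,0,.05)+[.055,0,0],box(.024,.056,0,.05)-[.055,0,0],
  *[np.array([[sx*.055+e,s*.028,z] for e in(-.012,.012) for z in(.05,.07)]+[[sx*.055+e,s*a,z] for e in(-.012,.012) for a,z in((0,.05),(.02,.07))]) for sx in(-1,1) for s in(-1,1)])]
o=[]
for n in cs:
    r=[r for r in models.regions_of(n,'rest') if cen(r['pixels'])[0]*(1 if n=='top' else -1)>(400 if n=='top' else -200)][0]
    m=r['pixels'].astype(np.float32);o.append((cs[n],m,roi(m)))
for oo in (o,o[:1],o[1:]): print('rest x y yaw',[np.round(x,4) for x in fit(oo,rm,[.44,-.375,.1],[.01,.01,.1])])
# shaft
r=[r for r in models.regions_of('top','shaft')][0];m=r['pixels'].astype(np.float32)
a=np.linspace(0,2*np.pi,16);cyl=np.array([[s*.1,.012*np.cos(t),.012*np.sin(t)] for s in(-1,1) for t in a])
print('shaft x y yaw',[np.round(x,4) for x in fit([(T,m,roi(m))],lambda v:[cyl@Rz(v[2]).T+[v[0],v[1],.0523]],[.565,-.02,1.6],[.01,.01,.05])])
for s,e in (((360,228),(308,238)),((528,170),(480,223))): print('end',tri(Sc,np.array(s)/2.5+130,T,np.array(e)/2.58+[170,110]))
# lamp
for n in cs:
    g=cs[n]['image'].max(2);r=[r for r in models.regions_of(n,'lamp_tip')][:3]
    print(n,[(x['p'],np.round(x['extent']).tolist()) for x in r])
print('ball',tri(Sc,np.array((657,25))/2.5+130-.5*0,T,np.array((48,372))/2.58+[170,110]))
E
python3 m1.py
```

```text
scene [np.float32(90.0), np.float32(158.0)]
[367.45555556 195.23333333]
[246.55063291 241.37341772]
top [np.float32(360.0), np.float32(358.0)]
[263.96666667 192.23611111]
[384.65083799 180.75977654]
windows mid x y z yaw pitch [array([ 0.6012, -0.0303,  0.0583,  0.0327,  0.5183]), np.float64(0.1045)]
windows mid x y z yaw pitch [array([ 0.5996, -0.0305,  0.057 ,  0.0331,  0.5173]), np.float64(0.064)]
windows mid x y z yaw pitch [array([ 0.6016, -0.0299,  0.0581,  0.033 ,  0.5604]), np.float64(0.029)]
plate xyz yaw [array([ 0.4259,  0.1745,  0.0076, -0.2904]), np.float64(0.1707)] [649, 450]
plate xyz yaw [array([ 0.4221, -0.1846,  0.008 , -0.1349]), np.float64(0.1673)] [642, 616]
rest x y yaw [array([ 0.4507, -0.3709,  0.0726]), np.float64(0.103)]
rest x y yaw [array([ 0.4496, -0.37  ,  0.0717]), np.float64(0.0405)]
rest x y yaw [array([ 0.4511, -0.3725,  0.0748]), np.float64(0.0421)]
shaft x y yaw [array([ 0.5651, -0.0219,  1.6036]), np.float64(0.0507)]
end (array([ 0.54224081, -0.01228983,  0.01573988]), np.float64(0.18910395405841238))
end (array([ 0.59780949, -0.04349079,  0.12288597]), np.float64(0.1697590257887902))
scene [(0.21, [298.0, 175.0, 321.0, 197.0])]
top [(0.41, [184.0, 246.0, 194.0, 258.0])]
ball (array([0.42371182, 0.36607169, 0.09145795]), np.float64(0.002372540063308433))
```

```bash
cat > go.py <<'E'
import sys; from h import *
a=[float(v) for v in sys.argv[1:]]
s=ctrl.observe();R=np.array(s['tool_rot']);p=np.array(s['position'])
d=R.T@(np.array(a[:3])-p)/.3
phi=np.arctan2(R[1,1],R[0,1]);t=-(((a[3]-phi)+np.pi/2)%np.pi-np.pi/2)/(np.pi/4)
print('t',round(s['clock'],2),'pos',p.round(4),'phi',phi.round(4),'w',round(s['width'],3),'F',np.round(s['force'],1),'q7',np.round(s['joint_pos'][6],2))
print('shift',d.round(4),'turn',t.round(3),'alt turn',round(t+4,3),round(t-4,3))
E
python3 go.py .5657 -.0219 .14 .033
python3 - <<'E'
from h import *
c={n:cam(n) for n in('scene','top')}
for s,e in (((360,228),(480,223)),((528,170),(308,238))): print('end',tri(c['scene'],np.array(s)/2.5+130,c['top'],np.array(e)/2.58+[170,110]))
E
```

```text
t 1.45 pos [0.265  0.5661 0.1955] phi 1.1331 w 0.998 F [ 0.6 -0.3  0.4] q7 -0.08
shift [-1.7387 -1.3502  0.1848] turn 1.401 alt turn 5.401 -2.599
end (array([ 0.56659962, -0.12168505,  0.05292808]), np.float64(0.000618540081531668))
end (array([0.56358064, 0.07944477, 0.05170343]), np.float64(0.005555428314005208))
```

```bash
python3 -m jog '[[-0.1,-0.08,0,0.1],[-0.2,-0.16,0,0.2],[-0.3,-0.24,0,0.3],[-0.4,-0.32,0,0.4],[-0.5,-0.4,0,0.5],[-0.6,-0.48,0,0.6],[-0.7,-0.55,0,0.7],[-0.8,-0.62,0,0.7],[-0.87,-0.68,0,0.7],[-0.87,-0.68,0,0.7],[-0.87,-0.68,0,0.7]]' 0.5; python3 go.py .5657 -.0219 .16 .033
```

```text
clock: 2.47
position: [0.4157, 0.2693, 0.1958]
tool_rot: [[-0.548, 0.837, 0.001], [0.837, 0.548, 0.0], [0.0, 0.001, -1.0]]
force: [0.5, 0.7, 0.8]
width: 0.505
finger_force: 0.0
t 2.47 pos [0.4157 0.2693 0.1958] phi 0.5797 w 0.505 F [0.5 0.7 0.8] q7 -0.04
shift [-1.086  -0.1135  0.1192] turn 0.696 alt turn 4.696 -3.304
```

```bash
python3 -m jog '[[-0.12,-0.02,0,0.1],[-0.25,-0.04,0,0.2],[-0.38,-0.05,0,0.3],[-0.5,-0.06,0,0.4],[-0.62,-0.07,0,0.5],[-0.75,-0.08,0.05,0.6],[-0.88,-0.1,0.1,0.696],[-1,-0.11,0.12,0.696],[-1,-0.11,0.12,0.696],[-1,-0.11,0.12,0.696]]' 0.59; python3 go.py .5657 -.0219 .09 .033
```

```text
clock: 3.3
position: [0.5529, 0.0014, 0.1587]
tool_rot: [[-0.035, 0.999, -0.001], [0.999, 0.035, -0.001], [-0.001, -0.001, -1.0]]
force: [-0.1, 0.2, 0.7]
width: 0.41
finger_force: 0.0
t 3.3 pos [0.5529 0.0014 0.1587] phi 0.0345 w 0.41 F [-0.1  0.2  0.7] q7 0.12
shift [-0.079   0.0403  0.229 ] turn 0.002 alt turn 4.002 -3.998
```

```bash
python3 -m jog '[[-0.04,0.02,0.1,0.002],[-0.079,0.04,0.2,0.002],[-0.079,0.04,0.229,0.002],[-0.079,0.04,0.229,0.002],[-0.079,0.04,0.229,0.002],[-0.079,0.04,0.229,0.002]]' 0.61; python3 go.py .5657 -.0219 .058 .033
```

```text
clock: 3.8
position: [0.5661, -0.0194, 0.0922]
tool_rot: [[-0.037, 0.999, 0.002], [0.999, 0.037, 0.001], [0.001, 0.002, -1.0]]
force: [-0.0, 0.8, 0.1]
width: 0.39
finger_force: 0.0
t 3.8 pos [ 0.5661 -0.0194  0.0922] phi 0.037 w 0.39 F [-0.   0.8  0.1] q7 0.21
shift [-0.0083 -0.0018  0.114 ] turn 0.005 alt turn 4.005 -3.995
```

Run:
```python
from h import *
c=cam('scene');cv2.imwrite('pics/s1.png',cv2.resize(c['image'][100:260,210:410,::-1],None,fx=3.7,fy=3.7,interpolation=cv2.INTER_CUBIC))
```

```text
(no output)
```

View pics/s1.png

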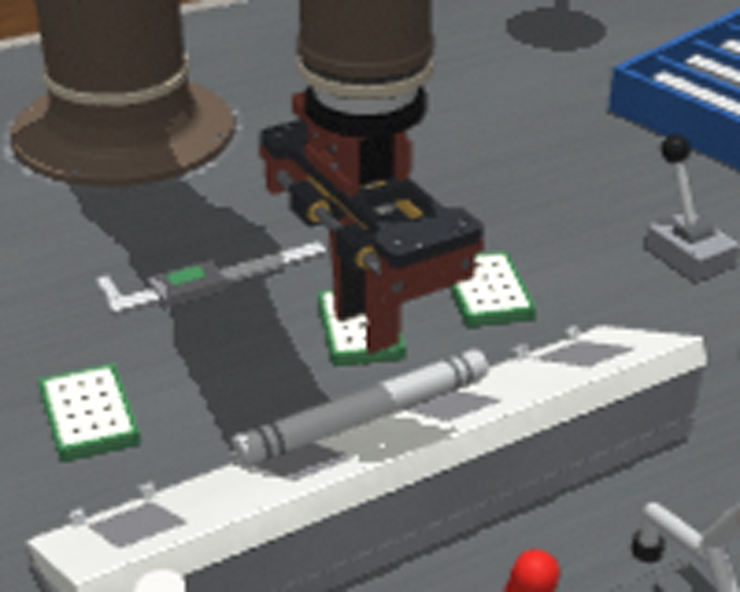

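```bash
python3 -m jog '[[-0.008,-0.001,0.04,0.005],[-0.008,-0.001,0.08,0.005],[-0.008,-0.001,0.1,0.005],[-0.008,-0.001,0.114,0.005],[-0.008,-0.001,0.114,0.005],[-0.008,-0.001,0.114,0.005],[-0.008,-0.001,0.114,0.005]]' 0.61; python3 go.py .5657 -.0219 .054 .033
```

```text
clock: 4.43
position: [0.5654, -0.0237, 0.0566]
tool_rot: [[-0.031, 1.0, 0.0], [1.0, 0.031, -0.0], [-0.0, 0.0, -1.0]]
force: [0.5, -0.5, -0.2]
width: 0.387
finger_force: 0.0
t 4.43 pos [ 0.5654 -0.0237  0.0566] phi 0.0309 w 0.387 F [ 0.5 -0.5 -0.2] q7 0.24
shift [0.006  0.0013 0.0088] turn -0.003 alt turn 3.997 -4.003
```

```bash
python3 -m jog '[[0.003,0.001,0,-0.003],[0.006,0.001,0,-0.003],[0.006,0.001,0,-0.003],[0.006,0.001,0,-0.003]]' 0.69 5; python3 -m jog '[[0,0,0.006,0],[0,0,0.011,0],[0,0,0.011,0],[0,0,0.011,0]]' ; python3 go.py .5657 -.0219 .054 .033
```

```text
clock: 4.77
position: [0.5656, -0.0216, 0.0567]
tool_rot: [[-0.034, 0.999, 0.0], [0.999, 0.034, 0.0], [0.0, 0.0, -1.0]]
force: [-0.5, 0.3, 0.2]
width: 0.311
finger_force: 0.0
clock: 5.1
position: [0.5653, -0.0218, 0.053]
tool_rot: [[-0.033, 0.999, -0.0], [0.999, 0.033, -0.0], [-0.0, -0.0, -1.0]]
force: [0.4, 0.4, -0.1]
width: 0.31
finger_force: 0.0
t 5.1 pos [ 0.5653 -0.0218  0.053 ] phi 0.0334 w 0.31 F [ 0.4  0.4 -0.1] q7 0.24
shift [-0.0003  0.0014 -0.0032] turn 0.001 alt turn 4.001 -3.999
```

```bash
python3 -m jog '[[0,0,0.003,0],[0,0,0.006,0],[0,0,0.006,0],[0,0,0.006,0]]' ; python3 -m jog '[[0,0,0,0],[0,0,0,0],[0,0,0,0],[0,0,0,0],[0,0,0,0],[0,0,0,0]]' 1 50
```

```text
clock: 5.43
position: [0.5654, -0.0218, 0.0514]
tool_rot: [[-0.033, 0.999, -0.0], [0.999, 0.033, 0.0], [0.0, -0.0, -1.0]]
force: [-0.7, -0.3, 0.3]
width: 0.306
finger_force: 0.0
clock: 5.93
position: [0.5654, -0.0218, 0.0515]
tool_rot: [[-0.033, 0.999, 0.0], [0.999, 0.033, 0.0], [0.0, 0.0, -1.0]]
force: [-0.4, 0.4, 0.2]
width: 0.007
finger_force: 0.0
```

Run:
```python
from h import *
c=cam('scene');a=cv2.resize(c['image'][130:290,210:430,::-1],(780,567),interpolation=cv2.INTER_CUBIC);cv2.imwrite('pics/s2.png',a)
```

```text
(no output)
```

View pics/s2.png

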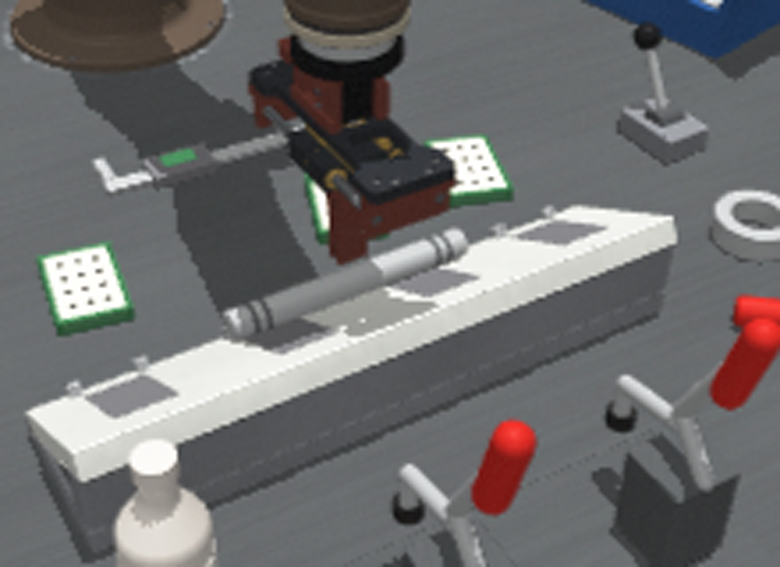

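Run:
```python
from h import *
c=cam('scene');t=cam('top')
print('s1 tip expect',proj(c,[.566+.0175,-.0194,.0922]),'seen 313.5 194')
for P in ([.5654,-.0218,.0515],[.5654,-.0218,.064],[.5654,-.0218,.0715],[.566,-.1217,.0525],[.563,.0794,.0525]):
    print(P,'scene crop',(proj(c,P)[0]-[210,130])*3.545,'scene',proj(c,P)[0],'top',proj(t,P)[0])
cv2.imwrite('pics/t2.png',cv2.resize(t['image'][140:280,230:420,::-1],(760,560),interpolation=cv2.INTER_CUBIC))
```

```text
s1 tip expect [[312.49496503 201.03358663]] seen 313.5 194
[0.5654, -0.0218, 0.0515] scene crop [348.74000982 281.99477701] scene [308.37517908 209.54718674] top [322.59146449 199.09590566]
[0.5654, -0.0218, 0.064] scene crop [348.71848337 269.10890507] scene [308.36910673 205.91224402] top [322.64031975 198.17493461]
[0.5654, -0.0218, 0.0715] scene crop [348.7054055  261.28041022] scene [308.36541763 203.7039239 ] top [322.67004249 197.61463095]
[0.566, -0.1217, 0.0525] scene crop [226.98722901 323.24059637] scene [274.03024796 221.18211463] top [356.15661535 196.69321492]
[0.563, 0.0794, 0.0525] scene crop [461.1912842  240.27221902] scene [340.09627199 197.77777688] top [288.54114318 201.97926319]
```

View pics/t2.png

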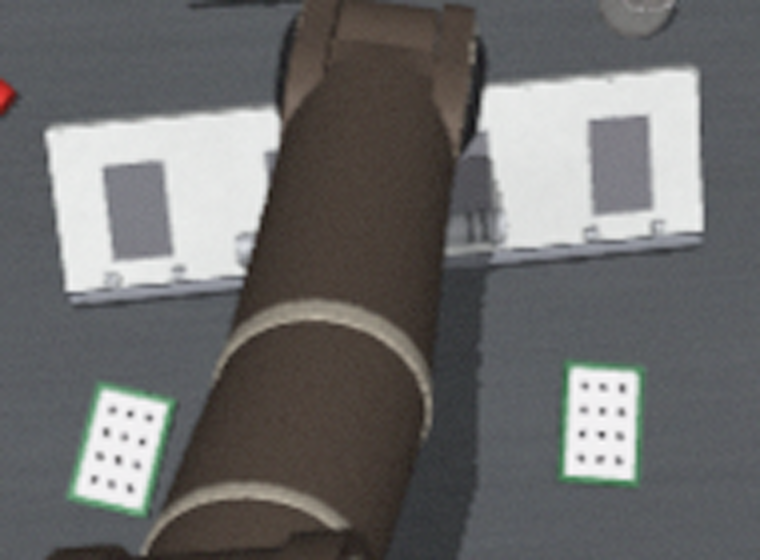

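```bash
python3 -m jog '[[0,0,0,0],[0,0,0,0],[0,0,0,0],[0,0,0,0],[0,0,0,0]]' 0.60 5|grep -E 'wid'
python3 - <<'E'
from h import *
c=cam('scene');t=c
cv2.imwrite('pics/s3.png',cv2.resize(c['image'][170:240,260:360,::-1],(800,560),interpolation=cv2.INTER_CUBIC))
for x in(-.0315,-.0175,.0175,.0315): print(x,(proj(c,[.5654+x,-.0218,.0515])[0]-[260,170])*8,(proj(c,[.5654+x,-.0218,.0715])[0]-[260,170])*8)
E
```

```text
width: 0.349
-0.0315 [343.46303301 264.39755572] [342.85222544 218.01396057]
-0.0175 [362.58397968 287.2258093 ] [362.20424916 240.67963917]
0.0175 [412.01202673 346.23732228] [412.25052537 299.29535959]
0.0315 [432.46222986 370.65255816] [432.96532808 323.55716637]
```

View pics/s3.png

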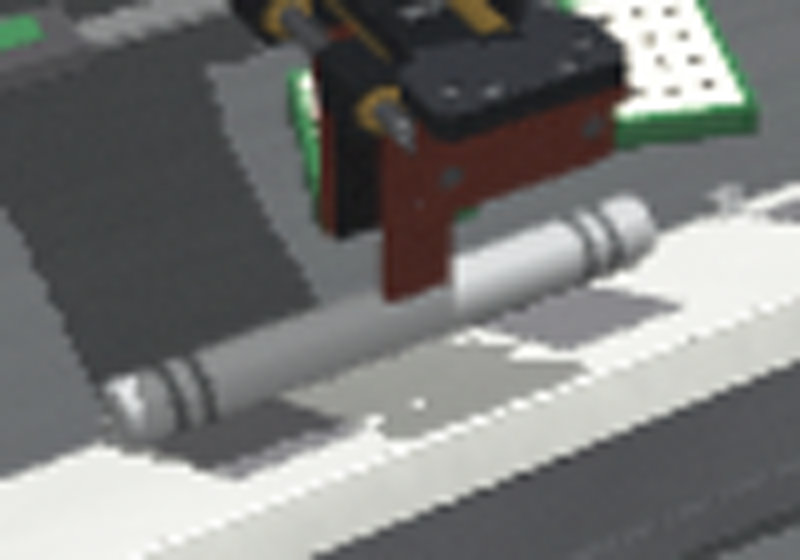

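```bash
python3 -m jog '[[0,0,0.01,0],[0,0,0.02,0],[0,0,0.03,0],[0,0,0.035,0],[0,0,0.035,0],[0,0,0.035,0]]' 0.62|grep -E 'pos|force|wid';python3 -m jog '[[0,0,0.01,0],[0,0,0.013,0],[0,0,0.013,0],[0,0,0.013,0]]'|grep -E 'pos|force|wid'
```

```text
position: [0.5653, -0.0218, 0.0408]
force: [0.3, 0.3, -0.2]
width: 0.383
finger_force: 0.0
position: [0.5654, -0.0218, 0.037]
force: [1.0, -0.9, 0.3]
width: 0.377
finger_force: 0.0
```

```bash
python3 -m jog '[[0,0,0.005,0],[0,0,0.01,0],[0,0,0.01,0],[0,0,0.01,0]]'|grep -E 'pos|force|wid';python3 -m jog '[[0,0,0.005,0],[0,0,0.01,0],[0,0,0.01,0],[0,0,0.01,0]]' 0.68|grep -E 'pos|force|wid'
```

```text
position: [0.5653, -0.0218, 0.0339]
force: [-0.1, -0.0, 0.0]
width: 0.38
finger_force: 0.0
position: [0.5653, -0.0218, 0.0309]
force: [0.7, -0.1, 0.1]
width: 0.32
finger_force: 0.0
```

Run:
```python
from h import *
c=cam('scene');t=c
cv2.imwrite('pics/s4.png',cv2.resize(c['image'][170:240,260:360,::-1],(800,560),interpolation=cv2.INTER_CUBIC))
```

```text
(no output)
```

View pics/s4.png

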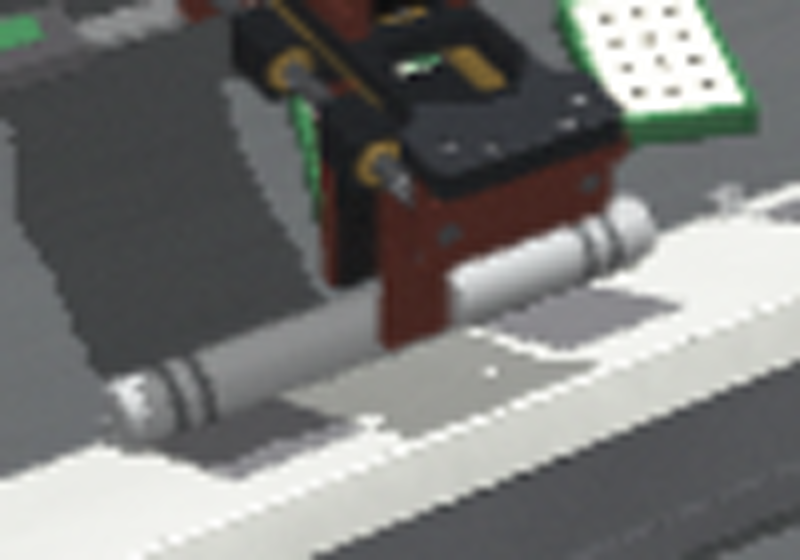

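```bash
python3 -m jog '[[0,0,0.005,0],[0,0,0.007,0],[0,0,0.007,0],[0,0,0.007,0]]'|grep -E 'pos|force';python3 -m jog '[[0,0,0.003,0],[0,0,0.005,0],[0,0,0.005,0],[0,0,0.005,0]]' |grep -E 'pos|force'; python3 -m jog '[[0,0,0,0],[0,0,0,0],[0,0,0,0],[0,0,0,0],[0,0,0,0],[0,0,0,0]]' 1 40
```

```text
position: [0.5654, -0.0218, 0.0289]
force: [-0.4, -0.1, -1.1]
finger_force: 0.0
position: [0.5654, -0.0218, 0.0274]
force: [0.1, 0.2, -0.4]
finger_force: 0.0
clock: 9.27
position: [0.5655, -0.0218, 0.0274]
tool_rot: [[-0.033, 0.999, 0.0], [0.999, 0.033, -0.0], [-0.0, 0.0, -1.0]]
force: [1.1, -0.8, 0.4]
width: 0.246
finger_force: 39.3
```

```bash
python3 -m jog '[[0,0,-0.02,0],[0,0,-0.04,0],[0,0,-0.07,0],[0,0,-0.1,0],[0,0,-0.15,0],[0,0,-0.2,0],[0,0,-0.25,0],[0,0,-0.3,0],[0,0,-0.35,0],[0,0,-0.4,0],[0,0,-0.4,0],[0,0,-0.4,0]]' - 50; python3 go.py .4507 -.3709 .147 1.643
python3 - <<'E'
from h import *
c=cam('scene');t=c
cv2.imwrite('pics/s5.png',cv2.resize(c['image'][120:240,240:380,::-1],(700,600),interpolation=cv2.INTER_CUBIC))
E
```

```text
clock: 10.27
position: [0.5658, -0.0217, 0.1484]
tool_rot: [[-0.034, 0.999, 0.002], [0.999, 0.034, 0.001], [0.0, 0.002, -1.0]]
force: [0.1, 0.4, -6.5]
width: 0.249
finger_force: 48.4
t 10.27 pos [ 0.5658 -0.0217  0.1484] phi 0.0335 w 0.249 F [ 0.1  0.4 -6.5] q7 0.18
shift [-1.1504 -0.4226  0.0033] turn 1.951 alt turn 5.951 -2.049
```

View pics/s5.png

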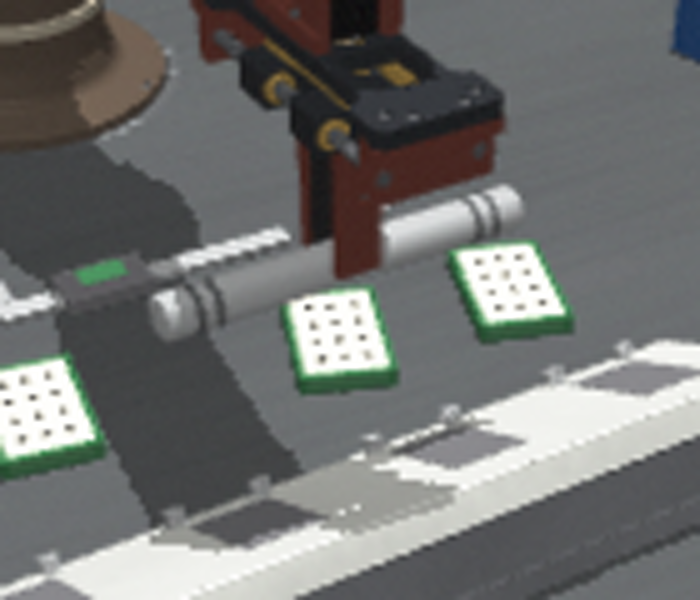

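```bash
python3 -m jog '[[-0.03,-0.01,-0.02,0.05],[-0.07,-0.03,-0.04,0.12],[-0.13,-0.05,-0.05,0.2],[-0.2,-0.07,-0.05,0.3],[-0.27,-0.1,-0.05,0.4],[-0.34,-0.12,-0.05,0.5],[-0.41,-0.15,-0.05,0.6],[-0.48,-0.17,-0.05,0.7],[-0.53,-0.19,-0.05,0.8],[-0.56,-0.2,-0.05,0.88],[-0.575,-0.21,-0.05,0.94],[-0.575,-0.21,-0.05,0.975],[-0.575,-0.21,-0.05,0.975]]';python3 go.py .4507 -.3709 .147 1.643
```

```text
clock: 11.4
position: [0.5075, -0.1967, 0.162]
tool_rot: [[0.671, 0.741, -0.001], [0.741, -0.671, 0.0], [-0.001, -0.001, -1.0]]
force: [-0.3, 0.5, -7.0]
width: 0.246
finger_force: 48.4
t 11.4 pos [ 0.5075 -0.1967  0.162 ] phi -0.7356 w 0.246 F [-0.3  0.5 -7. ] q7 -0.18
shift [-0.5576  0.2493  0.0502] turn 0.972 alt turn 4.972 -3.028
```

```bash
python3 -m jog '[[-0.03,0.01,0,0.05],[-0.07,0.03,0,0.12],[-0.13,0.06,0,0.2],[-0.2,0.09,0,0.3],[-0.27,0.12,0,0.4],[-0.34,0.15,0,0.5],[-0.41,0.18,0,0.6],[-0.48,0.21,0,0.7],[-0.52,0.235,0,0.8],[-0.545,0.245,0,0.88],[-0.558,0.249,0,0.94],[-0.558,0.249,0,0.972],[-0.558,0.249,0,0.972],[-0.558,0.249,0,0.972],[-0.558,0.249,0,0.972]]';python3 go.py .4507 -.3709 .065 1.643
python3 - <<'E'
from fit import *
T,Sc=cam('top'),cam('scene')
r=models.regions_of('top','shaft');print([(x['p'],x['extent']) for x in r][:3]);r2=models.regions_of('scene','shaft');print([(x['p'],x['extent']) for x in r2][:3])
cv2.imwrite('pics/s6.png',np.vstack([cv2.resize(Sc['image'][160:290,110:240,::-1],(400,400)),]) if 0 else np.hstack([cv2.resize(c['image'][a:a+100,b:b+100,::-1],(400,400),interpolation=cv2.INTER_CUBIC) for c,a,b in((Sc,180,120),(T,170,390))]))
E
```

```text
clock: 12.65
position: [0.4521, -0.3702, 0.1624]
tool_rot: [[0.997, 0.077, 0.0], [0.077, -0.997, 0.0], [0.0, -0.0, -1.0]]
force: [-0.2, 0.1, -6.7]
width: 0.245
finger_force: 48.4
t 12.65 pos [ 0.4521 -0.3702  0.1624] phi -1.4942 w 0.245 F [-0.2  0.1 -6.7] q7 -0.49
shift [-0.0049  0.0019  0.3245] turn 0.006 alt turn 4.006 -3.994
[(0.52, [446.9, 181.8, 460.7, 204.6])]
[(0.9, [137.4, 160.7, 167.7, 210.9])]
```

View pics/s6.png

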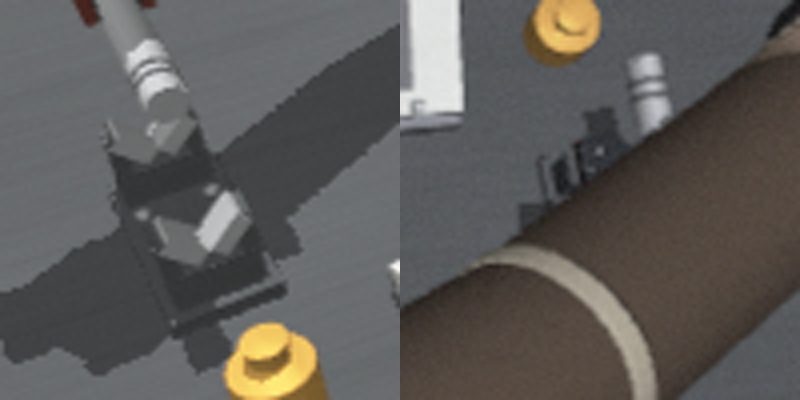

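Run:
```python
from h import *
T,Sc=cam('top'),cam('scene')
P=[.5518,-.3625,.187];print(proj(Sc,P),proj(T,P),tri(Sc,(161.3,205),T,(451.3,186.3)))
```

```text
[[162.37120899 205.28166114]] [[449.61574082 185.10680981]] (array([ 0.5484929, -0.3654494,  0.1865641]), np.float64(0.002529193999526184))
```

```bash
python3 -m jog '[[-0.002,0.001,0.05,0.003],[-0.004,0.002,0.1,0.006],[-0.004,0.002,0.16,0.006],[-0.004,0.002,0.22,0.006],[-0.004,0.002,0.27,0.006],[-0.004,0.002,0.31,0.006],[-0.004,0.002,0.34,0.006],[-0.004,0.002,0.36,0.006],[-0.004,0.002,0.36,0.006],[-0.004,0.002,0.36,0.006],[-0.004,0.002,0.36,0.006]]';python3 go.py .4507 -.3709 .043 1.643
```

```text
clock: 13.87
position: [0.4511, -0.3719, 0.0552]
tool_rot: [[0.998, 0.07, 0.001], [0.07, -0.998, -0.001], [0.001, 0.001, -1.0]]
force: [-0.3, 0.1, -6.0]
width: 0.241
finger_force: 48.4
t 13.87 pos [ 0.4511 -0.3719  0.0552] phi -1.5005 w 0.241 F [-0.3  0.1 -6. ] q7 -0.39
shift [-0.0012 -0.0035  0.0407] turn -0.002 alt turn 3.998 -4.002
```

```bash
python3 -m jog '[[0,-0.003,0.01,0],[0,-0.003,0.02,0],[0,-0.003,0.03,0],[0,-0.003,0.03,0],[0,-0.003,0.03,0]]'|grep -E 'pos|force';python3 -m jog '[[0,0,0.004,0],[0,0,0.008,0],[0,0,0.01,0],[0,0,0.01,0]]'|grep -E 'pos|force'
```

```text
position: [0.4505, -0.3704, 0.0452]
force: [0.1, -0.0, -6.0]
finger_force: 48.4
position: [0.4509, -0.3701, 0.0433]
force: [-2.4, 4.3, 4.3]
finger_force: 49.6
```

```bash
python3 -m jog '[[0,0,0,0],[0,0,0,0],[0,0,0,0],[0,0,0,0]]' 1 5|grep -E 'pos|force'; python3 -m jog '[[0,0,0,0],[0,0,0,0],[0,0,0,0],[0,0,0,0],[0,0,0,0]]' 0.62 5; python3 -m jog '[[0,0,-0.1,0],[0,0,-0.2,0],[0,0,-0.3,0],[0,0,-0.4,0],[0,0,-0.5,0],[0,0,-0.5,0],[0,0,-0.5,0]]' 0.4; python3 go.py .42 .05 .16 1.6
```

```text
position: [0.4511, -0.3698, 0.0427]
force: [-1.7, 4.6, 3.7]
finger_force: 5.2
clock: 15.37
position: [0.4507, -0.3711, 0.0426]
tool_rot: [[0.998, 0.07, 0.0], [0.07, -0.998, -0.001], [0.0, 0.001, -1.0]]
force: [0.1, 0.0, -0.8]
width: 0.379
finger_force: 0.0
clock: 15.95
position: [0.4515, -0.3714, 0.194]
tool_rot: [[0.998, 0.07, 0.003], [0.07, -0.998, -0.002], [0.003, 0.002, -1.0]]
force: [-1.0, 0.4, -0.5]
width: 0.601
finger_force: 0.0
t 15.95 pos [ 0.4515 -0.3714  0.194 ] phi -1.5004 w 0.601 F [-1.   0.4 -0.5] q7 -0.51
shift [-0.0062 -1.4086  0.1108] turn 0.052 alt turn 4.052 -3.948
```

```bash
python3 -m jog '[[0,-0.12,0,0],[0,-0.25,0,0],[0,-0.38,0,0],[0,-0.5,0,0],[0,-0.62,0,0],[0,-0.75,0,0.05],[0,-0.88,0,0.05],[0,-1,0,0.05],[0,-1,0,0.05],[0,-1,0,0.05]]' 0 |grep pos
cat > m2.py <<'E'
from fit import *
T,Sc=cam('top','t7.png'),cam('scene','s7.png')
a=np.linspace(0,2*np.pi,16);cyl=np.array([[s*.1,.012*np.cos(t),.012*np.sin(t)] for s in(-1,1) for t in a])
o=[]
for n,c in(('top',T),('scene',Sc)):
    for r in models.regions_of(n,'shaft')[:2]: print(n,round(r['p'],2),np.round(r['extent']).tolist())
    r=models.regions_of(n,'shaft')
    if r: m=r[0]['pixels'].astype(np.float32);o.append((c,m,roi(m)))
for oo in [o]+[[x] for x in o]: print('shaft x y z yaw',[np.round(x,4) for x in fit(oo,lambda v:[cyl@Rz(v[3]).T+v[:3]],[.4507,-.3709,.067,.072],[.01,.01,.005,.05])])
A=[r for r in models.regions_of('top','plate0') if r['p']>.25];B=[r for r in models.regions_of('scene','plate0') if r['p']>.25]
for r in A:
    w=onz(T,cen(r['pixels']),.006)
    q=[s for s in B if np.linalg.norm(onz(Sc,cen(s['pixels']),.006)-w)<.03]
    o=[(T,plate_mask(T['image'],r['extent']))]+([(Sc,plate_mask(Sc['image'],q[0]['extent']))] if q else [])
    o=[(c,m,roi(m)) for c,m in o];print('plate',round(r['p'],2),w.round(3),'xyz yaw',[np.round(x,4) for x in fit(o,plate_model,[w[0],w[1],.006,-.2],[.01,.01,.005,.3])],[int(m.sum()) for _,m,_ in o])
E
python3 m2.py
```

```text
position: [0.429, -0.0687, 0.1916]
top 0.56 [433.0, 194.0, 458.0, 264.0]
scene 0.7 [149.0, 200.0, 181.0, 253.0]
shaft x y z yaw [array([ 0.4545, -0.3703,  0.0683,  0.0813]), np.float64(0.1176)]
shaft x y z yaw [array([ 0.4513, -0.3693,  0.0742,  0.0791]), np.float64(0.0547)]
shaft x y z yaw [array([ 0.4534, -0.3698,  0.0662,  0.0822]), np.float64(0.0358)]
plate 0.83 [0.424 0.174 0.006] xyz yaw [array([ 0.4259,  0.1747,  0.0074, -0.294 ]), np.float64(0.1815)] [666, 443]
plate 0.43 [ 0.629 -0.012  0.006] xyz yaw [array([ 0.5708,  0.0106,  0.0851, -1.6386]), np.float64(0.8876)] [6132]
```

```bash
cat > m3.py <<'E'
from fit import *
for n in('scene','top'):
    c=cam(n);seen=[]
    for r in models.regions_of(n,'plate0'):
        w=onz(c,cen(r['pixels']),.006)
        if r['p']<.1 or r['pixels'].sum()>1000 or any(np.linalg.norm(w-s)<.03 for s in seen): continue
        seen.append(w);m=plate_mask(c['image'],r['extent'])
        f=[fit([(c,m,roi(m))],lambda v:plate_model([v[0],v[1],.006,v[2]]),[w[0],w[1],y0],[.01,.01,.1]) for y0 in (-.25,.25)];f=min(f,key=lambda a:a[1])
        print(n,round(r['p'],2),w.round(3),'x y yaw',f[0].round(4),'cost',round(f[1],3),int(m.sum()))
E
python3 m3.py; python3 go.py .4221 -.1846 .12 1.436
```

```text
scene 0.88 [0.42  0.052 0.006] x y yaw [ 0.4228  0.0519 -0.2645] cost 0.28 595
scene 0.7 [0.438 0.388 0.006] x y yaw [ 0.4375  0.3875 -0.25  ] cost 1.0 250
scene 0.64 [0.427 0.174 0.006] x y yaw [ 0.424   0.1751 -0.3005] cost 0.141 444
scene 0.64 [ 0.405 -0.139  0.006] x y yaw [ 0.4028 -0.1381 -0.1442] cost 0.016 492
scene 0.51 [0.614 0.348 0.006] x y yaw [ 0.61    0.3533 -0.4947] cost 0.21 386
top 0.62 [0.425 0.173 0.006] x y yaw [ 0.4266  0.175  -0.2899] cost 0.016 650
t 17.38 pos [ 0.4296 -0.0716  0.1924] phi -1.5405 w 1.001 F [-1.  -1.   0.2] q7 -1.36
shift [-0.0363  0.3756  0.2414] turn 0.21 alt turn 4.21 -3.79
```

```bash
python3 -m jog '[[0,-0.12,0,0],[0,-0.25,0,0.05],[0,-0.38,0,0.1],[0,-0.5,0,0.15],[0,-0.62,0,0.2],[0,-0.75,0.05,0.25],[0,-0.82,0.1,0.3],[0,-0.82,0.1,0.38],[0,-0.82,0.1,0.38],[0,-0.82,0.1,0.38]]' 0 |grep pos;  python3 go.py .4260 .175 .05 1.281; python3 m3.py
```

```text
position: [0.422, 0.1742, 0.1624]
t 18.22 pos [0.422  0.1742 0.1624] phi -1.8364 w 1.003 F [0.5 0.3 0.2] q7 -2.14
shift [ 0.0122 -0.0063  0.3746] turn 0.031 alt turn 4.031 -3.969
scene 0.94 [ 0.405 -0.14   0.006] x y yaw [ 0.4028 -0.1381 -0.1454] cost 0.075 524
scene 0.79 [0.423 0.051 0.006] x y yaw [ 0.4241  0.0495 -0.344 ] cost 0.169 515
scene 0.78 [0.427 0.173 0.006] x y yaw [ 0.4244  0.1752 -0.2816] cost 0.05 402
top 0.92 [0.42  0.05  0.006] x y yaw [ 0.422   0.0523 -0.3315] cost 0.034 658
top 0.91 [ 0.404 -0.138  0.006] x y yaw [ 0.4048 -0.1379 -0.1455] cost 0.015 641
top 0.6 [0.434 0.162 0.006] x y yaw [0.3662 0.1443 0.2944] cost 1.0 51
```

```bash
python3 -m jog '[[0.005,-0.003,0.1,0.015],[0.01,-0.006,0.2,0.03],[0.012,-0.006,0.3,0.03],[0.012,-0.006,0.38,0.03],[0.012,-0.006,0.44,0.03],[0.012,-0.006,0.47,0.03],[0.012,-0.006,0.47,0.03],[0.012,-0.006,0.47,0.03]]' 0 |grep -E 'pos|force';  python3 go.py .4260 .175 0.0 1.281
python3 - <<'E'
from h import *
c=cam('scene')
cv2.imwrite('pics/s8.png',cv2.resize(c['image'][140:210,300:400,::-1],(800,560),interpolation=cv2.INTER_CUBIC))
E
```

```text
position: [0.4263, 0.175, 0.0219]
force: [0.7, 0.7, -0.1]
finger_force: 0.0
t 19.08 pos [0.4263 0.175  0.0219] phi -1.8625 w 1.001 F [ 0.7  0.7 -0.1] q7 -1.89
shift [-0.001   0.0004  0.0732] turn -0.002 alt turn 3.998 -4.002
```

View pics/s8.png

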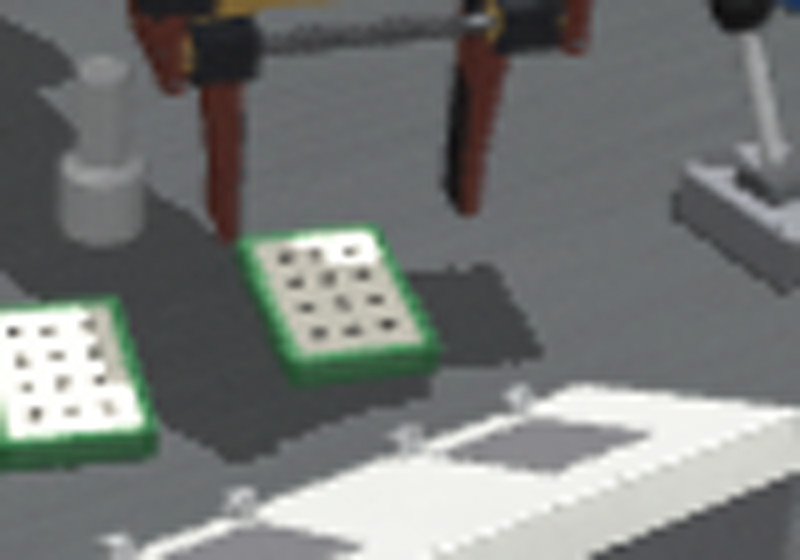

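```bash
python3 -m jog '[[0,0,0.03,0],[0,0,0.06,0],[0,0,0.09,0],[0,0,0.1,0],[0,0,0.1,0],[0,0,0.1,0]]' 0 |grep -E 'pos|force'; python3 -m jog '[[0,0,0.01,0],[0,0,0.02,0],[0,0,0.02,0],[0,0,0.02,0]]' 0 |grep -E 'pos|force'
```

```text
position: [0.4257, 0.1751, -0.0088]
force: [-0.2, 0.1, -0.1]
finger_force: 0.0
position: [0.4258, 0.1754, -0.0146]
force: [-0.2, -0.2, 0.2]
finger_force: 0.0
```

```bash
for i in 1 2; do python3 -m jog '[[0,0,0.003,0],[0,0,0.006,0],[0,0,0.006,0]]' 0 |grep -E 'pos|^force'; done
python3 - <<'E'
from h import *
c=cam('scene')
cv2.imwrite('pics/s9.png',cv2.resize(c['image'][140:210,300:400,::-1],(800,560),interpolation=cv2.INTER_CUBIC))
E
```

```text
position: [0.4259, 0.1755, -0.0164]
force: [0.5, 0.7, -0.1]
position: [0.4258, 0.1754, -0.0183]
force: [-0.4, -0.2, -0.3]
```

View pics/s9.png

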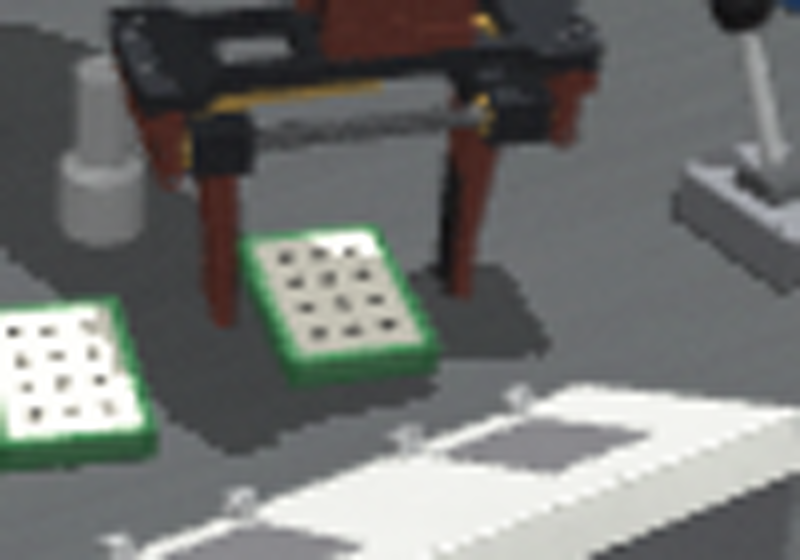

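```bash
for i in 1 2 3; do python3 -m jog '[[0,0,0.002,0],[0,0,0.005,0],[0,0,0.005,0],[0,0,0.005,0]]' 0 |grep -E 'pos|^force'; done
```

```text
position: [0.4258, 0.1754, -0.0197]
force: [0.4, -0.3, -0.2]
position: [0.4258, 0.1754, -0.0212]
force: [0.9, -0.2, -0.8]
position: [0.4258, 0.1754, -0.0227]
force: [0.1, 0.7, 0.6]
```

```bash
python3 -m jog '[[0,0,-0.007,0],[0,0,-0.014,0],[0,0,-0.014,0],[0,0,-0.014,0]]' 0 |grep -E 'pos|^force';python3 -m jog '[[0,0,0,0],[0,0,0,0],[0,0,0,0],[0,0,0,0],[0,0,0,0],[0,0,0,0]]' 1 12; python3 -m jog '[[0,0,-0.02,0],[0,0,-0.05,0],[0,0,-0.1,0],[0,0,-0.2,0],[0,0,-0.3,0],[0,0,-0.4,0],[0,0,-0.5,0],[0,0,-0.5,0],[0,0,-0.5,0]]' ; python3 go.py .595 .1496 .1 1.604; python3 m3.py
```

```text
position: [0.426, 0.1755, -0.0182]
force: [0.1, 0.6, -0.2]
clock: 22.35
position: [0.4258, 0.1754, -0.0185]
tool_rot: [[0.958, -0.287, -0.0], [-0.287, -0.958, 0.0], [-0.0, 0.0, -1.0]]
force: [-0.0, 0.2, 0.1]
width: 0.68
finger_force: 12.0
clock: 23.1
position: [0.4265, 0.1762, 0.1331]
tool_rot: [[0.958, -0.286, 0.002], [-0.286, -0.958, 0.003], [0.001, -0.004, -1.0]]
force: [-0.6, 0.8, -2.2]
width: 0.683
finger_force: 12.0
t 23.1 pos [0.4265 0.1762 0.1331] phi -1.8611 w 0.683 F [-0.6  0.8 -2.2] q7 -2.09
shift [ 0.5634 -0.0753  0.1114] turn -0.412 alt turn 3.588 -4.412
scene 0.95 [ 0.408 -0.139  0.006] x y yaw [ 0.4032 -0.1384 -0.1534] cost 0.096 539
scene 0.91 [0.423 0.049 0.006] x y yaw [ 0.421   0.0509 -0.3363] cost 0.105 476
scene 0.79 [0.2   0.336 0.006] x y yaw [ 0.2035  0.3377 -0.2887] cost 0.284 362
top 0.94 [ 0.403 -0.139  0.006] x y yaw [ 0.4049 -0.138  -0.1443] cost 0.018 642
top 0.85 [0.421 0.05  0.006] x y yaw [ 0.4217  0.0522 -0.3348] cost 0.022 649
```

```bash
python3 -m jog '[[0.05,0,0,-0.04],[0.12,0,0,-0.1],[0.2,-0.02,0,-0.16],[0.29,-0.03,0,-0.22],[0.37,-0.05,0,-0.28],[0.44,-0.06,0,-0.34],[0.5,-0.07,0,-0.39],[0.54,-0.075,0,-0.412],[0.56,-0.075,0.03,-0.412],[0.56,-0.075,0.06,-0.412],[0.56,-0.075,0.06,-0.412],[0.56,-0.075,0.06,-0.412]]'|grep -E '^force|wid'; python3 go.py .5936 .1495 .066 1.604
cat > held.py <<'E'
from fit import *
s=ctrl.observe();p=np.array(s['position']);R=np.array(s['tool_rot']);phi=np.arctan2(R[1,1],R[0,1]);yaw=(phi-np.pi/2+np.pi/2)%np.pi-np.pi/2
c=cam('scene');q=proj(c,p+[0,0,.0245])[0]
for r in models.regions_of('scene','plate0'):
    if np.linalg.norm(cen(r['pixels'])-q)<25:
        m=plate_mask(c['image'],r['extent'])
        Ry=lambda a:np.array([[np.cos(a),0,-np.sin(a)],[0,1,0],[np.sin(a),0,np.cos(a)]])
        f=fit([(c,m,roi(m))],lambda v:[box(.09,.06,-.006,.006)@(Rz(yaw)@Ry(v[2])).T+p+[0,0,v[1]]+v[0]*np.array([np.cos(yaw),np.sin(yaw),0])],[0,.0245,0],[.005,.005,.1])
        print('offset along plate, height over TCP, pitch',f[0].round(4),round(f[1],3),int(m.sum()))
E
python3 held.py
```

```text
force: [-0.4, 0.2, -1.4]
width: 0.68
t 24.3 pos [0.5914 0.1487 0.1118] phi -1.5385 w 0.68 F [-0.4  0.2 -1.4] q7 -1.52
shift [ 0.008  -0.0026  0.1527] turn -0.001 alt turn 3.999 -4.001
offset along plate, height over TCP, pitch [-0.0022  0.0231 -0.0044] 0.501 701
```

```bash
python3 -m jog '[[0.004,-0.001,0.05,0],[0.008,-0.003,0.1,0],[0.008,-0.003,0.14,0],[0.008,-0.003,0.15,0],[0.008,-0.003,0.15,0],[0.008,-0.003,0.15,0]]' - 8|grep -E '^force|wid|pos'; python3 -m jog '[[0,0,0.01,0],[0,0,0.02,0],[0,0,0.03,0],[0,0,0.035,0],[0,0,0.035,0]]'|grep -E '^force|wid|pos';  python3 go.py .5936 .1495 .04 1.604
```

```text
position: [0.5958, 0.1498, 0.069]
force: [0.6, -0.5, -1.3]
width: 0.684
position: [0.5955, 0.1498, 0.0578]
force: [-1.4, -0.6, -1.1]
width: 0.682
t 25.32 pos [0.5955 0.1498 0.0578] phi -1.5381 w 0.682 F [-1.4 -0.6 -1.1] q7 -1.47
shift [-0.0063  0.0007  0.0593] turn -0.001 alt turn 3.999 -4.001
```

```bash
python3 -m jog '[[0,0,0.01,0],[-0.003,0,0.02,0],[-0.003,0,0.03,0],[-0.003,0,0.035,0],[-0.003,0,0.035,0]]'|grep -E '^force|wid|pos';python3 -m jog '[[0,0,0.007,0],[0,0,0.014,0],[0,0,0.018,0],[0,0,0.018,0]]'|grep -E '^force|wid|pos';  python3 go.py .5936 .1495 .0395 1.604
```

```text
position: [0.5945, 0.1497, 0.047]
force: [0.1, 0.7, -1.0]
width: 0.682
position: [0.5947, 0.1497, 0.0421]
force: [0.5, 0.2, -1.7]
width: 0.676
t 26.07 pos [0.5947 0.1497 0.0421] phi -1.5382 w 0.676 F [ 0.5  0.2 -1.7] q7 -1.46
shift [-0.0038  0.0006  0.0086] turn -0.001 alt turn 3.999 -4.001
```

Run:
```python
from h import *
c=cam('scene')
cv2.imwrite('pics/s10.png',cv2.resize(c['image'][140:215,310:410,::-1],(800,600),interpolation=cv2.INTER_CUBIC))
```

```text
(no output)
```

View pics/s10.png

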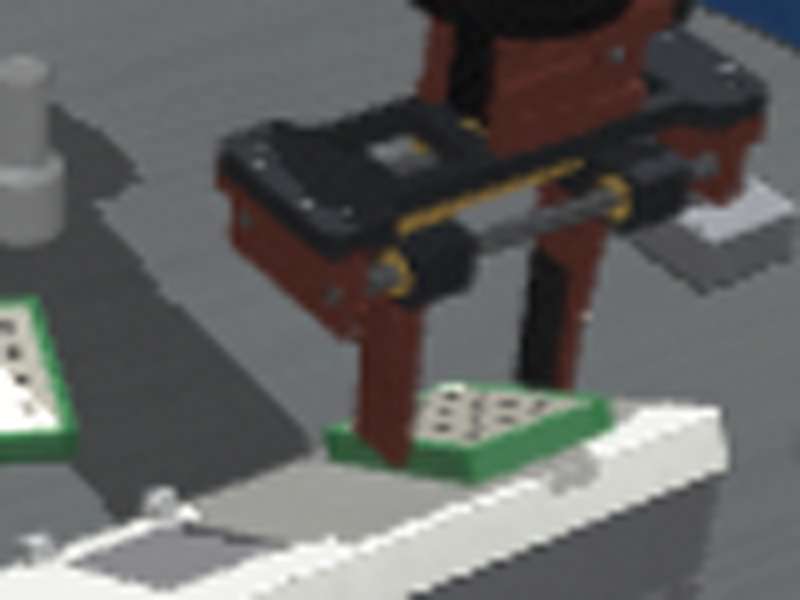

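```bash
for i in 1 2; do python3 -m jog '[[0,0,0.003,0],[0,0,0.006,0],[0,0,0.006,0],[0,0,0.006,0]]'|grep -E '^force|pos';done; python3 held.py
```

```text
position: [0.5952, 0.1498, 0.0414]
force: [-2.5, -0.3, 7.6]
position: [0.5959, 0.1498, 0.04]
force: [-1.1, -0.1, 8.9]
offset along plate, height over TCP, pitch [0.0157 0.0227 0.2957] 0.466 674
```

```bash
python3 -m jog '[[0,0,0,0],[0,0,0,0],[0,0,0,0],[0,0,0,0],[0,0,0,0]]' 0.1 8|grep -E '^force|wid|pos'; python3 -m jog '[[0,0,-0.06,0],[0,0,-0.12,0],[0,0,-0.24,0],[-0.1,0,-0.36,0],[-0.2,0,-0.45,0],[-0.3,0,-0.45,0],[-0.4,0,-0.45,0],[-0.5,0,-0.45,0],[-0.6,0,-0.45,0],[-0.6,0,-0.45,0]]' 0 |grep -E '^force|wid|pos'
cat > placed.py <<'E'
import sys;from fit import *
w=int(sys.argv[1]);y=[.18,.06,-.06,-.18][w];psi=.033;R=deckR(psi);O=np.array([.6010,-.0303,.058])
T,Sc=cam('top'),cam('scene');obs=[]
for n,c in(('top',T),('scene',Sc)):
    q=proj(c,O+R@[0,y,.006])[0];L=[r for r in models.regions_of(n,'plate0') if np.linalg.norm(cen(r['pixels'])-q)<12 and r['p']>.2]
    ext=L[0]['extent'] if L else [q[0]-18,q[1]-20,q[0]+18,q[1]+20]
    x0,y0,x1,y1=[int(v) for v in ext];x0-=8;y0-=8;x1+=8;y1+=8
    s=c['image'][y0:y1,x0:x1].astype(int);g=(s[:,:,1]-s[:,:,0]>18).astype(np.uint8)
    l=cv2.connectedComponentsWithStats(g,connectivity=8);j=1+l[2][1:,4].argmax();g=(l[1]==j).astype(np.uint8)
    k=np.zeros_like(g);cs,_=cv2.findContours(g,cv2.RETR_EXTERNAL,cv2.CHAIN_APPROX_NONE);cv2.fillPoly(k,cs,1)
    m=np.zeros((400,640),np.float32);m[y0:y1,x0:x1]=k;obs.append((c,m,roi(m)));print(n,len(L),int(m.sum()))
def model(v):
    return [(box(.09,.06,-.006,.006)@Rz(v[2]).T+[v[0],y+v[1],.006])@R.T+O]
for o in (obs,obs[:1],obs[1:]): print('dx dy yaw',[np.round(a,4) for a in fit(o,model,[0,0,0],[.005,.005,.05])])
m2=lambda v:[(box(.09,.06,-.006,.006)@deckR(0,v[2]).T+[v[0],y+v[1],.006+v[3]])@R.T+O]
print('dx dy pitcherr dz',[np.round(a,4) for a in fit(obs,m2,[0,0,0,0],[.005,.005,.05,.003])])
E
python3 placed.py 0
```

```text
position: [0.5946, 0.1497, 0.0383]
force: [-0.1, -0.7, 0.1]
width: 0.898
position: [0.4095, 0.1433, 0.1729]
force: [-0.2, -0.4, -1.7]
width: 1.003
top 1 125
scene 1 192
dx dy yaw [array([ 0.0006, -0.0008,  0.0015]), np.float64(4.7399)]
dx dy yaw [array([ 0.0008, -0.0006, -0.0048]), np.float64(4.0507)]
dx dy yaw [array([-0.0013, -0.0008,  0.0224]), np.float64(0.6737)]
dx dy pitcherr dz [array([ 0.0003, -0.0003,  0.1227, -0.0042]), np.float64(4.5766)]
```

```bash
python3 - <<'E'
s=open('placed.py').read()
i=s.index("    l=cv2.conn");j=s.index("    m=np.zeros((400")
s=s[:i]+"    g=cv2.morphologyEx(g,cv2.MORPH_OPEN,np.ones((2,2)))\n    k=np.zeros_like(g);ys,xs=np.nonzero(g);cv2.fillConvexPoly(k,cv2.convexHull(np.stack([xs,ys],1).astype(np.int32)),1)\n"+s[j:]
open('placed.py','w').write(s)
from h import *
c=cam('scene');t=cam('top')
cv2.imwrite('pics/s11.png',np.hstack([cv2.resize(a,(400,400),interpolation=cv2.INTER_CUBIC) for a in (c['image'][150:230,330:410,::-1],t['image'][140:220,230:310,::-1])]))
E
python3 placed.py 0; python3 m3.py; python3 go.py .422 .0523 .05 1.238
```

```text
top 1 465
scene 1 272
dx dy yaw [array([ 0.0088, -0.0055,  0.0092]), np.float64(0.7214)]
dx dy yaw [array([-0.0024, -0.0046,  0.006 ]), np.float64(0.3673)]
dx dy yaw [array([ 0.0138, -0.0079,  0.0092]), np.float64(0.2031)]
dx dy pitcherr dz [array([ 0.0027, -0.0033,  0.063 , -0.0049]), np.float64(0.5966)]
scene 0.72 [0.535 0.196 0.006] x y yaw [0.5502 0.1957 1.0744] cost 0.265 660
scene 0.64 [ 0.407 -0.14   0.006] x y yaw [ 0.4023 -0.1379 -0.1351] cost 0.121 556
scene 0.61 [0.424 0.05  0.006] x y yaw [ 0.4192  0.0516 -0.3319] cost 0.079 454
scene 0.41 [0.347 0.447 0.006] x y yaw [ 0.4236  0.4839 -0.55  ] cost 1.0 110
top 0.71 [ 0.404 -0.139  0.006] x y yaw [ 0.4048 -0.138  -0.1432] cost 0.016 641
top 0.68 [ 0.449 -0.362  0.006] x y yaw [ 0.4106 -0.396   0.605 ] cost 0.875 656
top 0.6 [0.613 0.149 0.006] x y yaw [ 0.6233  0.1324 -0.039 ] cost 0.447 1086
top 0.59 [0.417 0.049 0.006] x y yaw [ 0.4216  0.051  -0.3607] cost 0.139 580
t 28.83 pos [0.415  0.1437 0.1735] phi -1.5384 w 0.996 F [-0.1 -0.3 -0.2] q7 -1.85
shift [0.0136 0.3052 0.4116] turn 0.465 alt turn 4.465 -3.535
```

View pics/s11.png

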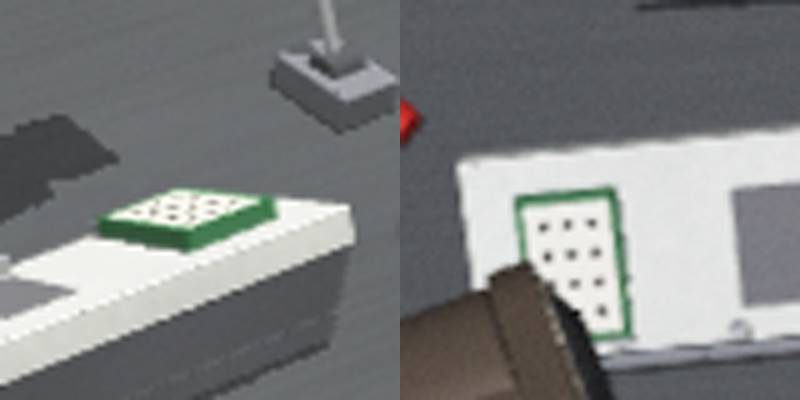

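```bash
python3 -m jog '[[0,0.1,0,0.1],[0.01,0.2,0,0.2],[0.02,0.3,0,0.3],[0.023,0.307,0.1,0.4],[0.023,0.307,0.2,0.467],[0.023,0.307,0.3,0.467],[0.023,0.307,0.4,0.467],[0.023,0.307,0.45,0.467],[0.023,0.307,0.45,0.467],[0.023,0.307,0.45,0.467]]' 0|grep -E '^force|pos'; python3 go.py .422 .0515 -.0185 1.236; python3 placed.py 0
```

```text
position: [0.4244, 0.0514, 0.0383]
force: [1.2, 0.0, 0.0]
t 29.67 pos [0.4244 0.0514 0.0383] phi -1.9057 w 1.001 F [1.2 0.  0. ] q7 -1.69
shift [-0.0076  0.0019  0.1894] turn -0.0 alt turn 4.0 -4.0
top 0 633
scene 1 272
dx dy yaw [array([ 0.0041, -0.0037, -0.0044]), np.float64(0.4953)]
dx dy yaw [array([-0.0032, -0.003 , -0.0144]), np.float64(0.0417)]
dx dy yaw [array([ 0.0138, -0.0079,  0.0092]), np.float64(0.2031)]
dx dy pitcherr dz [array([-0.0032, -0.0017,  0.0547, -0.006 ]), np.float64(0.2902)]
```

```bash
sed -i 's/>18)/>10)/' placed.py; python3 -m jog '[[-0.007,0.002,0.05,0],[-0.007,0.002,0.1,0],[-0.007,0.002,0.14,0],[-0.007,0.002,0.17,0],[-0.007,0.002,0.189,0],[-0.007,0.002,0.189,0],[-0.007,0.002,0.189,0],[-0.007,0.002,0.189,0]]' 0|grep -E '^force|pos'; python3 placed.py 0; python3 go.py .422 .0515 -.0185 1.236
```

```text
position: [0.4231, 0.0522, -0.0176]
force: [-0.2, 0.2, 0.3]
top 1 707
scene 1 357
dx dy yaw [array([-0.0008, -0.0028,  0.0038]), np.float64(0.2899)]
dx dy yaw [array([-0.0035, -0.0027,  0.0206]), np.float64(0.0716)]
dx dy yaw [array([ 0.0125, -0.0071, -0.0002]), np.float64(0.0526)]
dx dy pitcherr dz [array([-0.0026, -0.0003, -0.0238, -0.0039]), np.float64(0.171)]
t 30.73 pos [ 0.4229  0.0523 -0.0178] phi -1.9048 w 0.997 F [-0.1  0.3 -0.7] q7 -1.57
shift [-0.0019  0.0036  0.0025] turn 0.001 alt turn 4.001 -3.999
```

```bash
python3 -m jog '[[-0.002,0.002,0.002,0],[-0.002,0.002,0.002,0],[-0.002,0.002,0.002,0],[-0.002,0.002,0.002,0],[-0.002,0.002,0.002,0],[-0.002,0.002,0.002,0],[-0.002,0.002,0.002,0]]' 1 12|grep -E 'force|wid|pos'; python3 -m jog '[[0,0,-0.02,0],[0,0,-0.05,0],[0,0,-0.1,0],[0,0,-0.2,0],[0,0,-0.3,0],[0,0,-0.4,0],[0,0,-0.5,0],[0,0,-0.5,0],[0,0,-0.5,0]]'|grep -E 'force|wid|pos' ; python3 go.py .5965 .0317 .112 1.604
```

```text
position: [0.4218, 0.0518, -0.0187]
force: [0.2, 0.1, 0.3]
width: 0.679
finger_force: 12.0
position: [0.4226, 0.0526, 0.1327]
force: [-0.7, 0.1, -2.3]
width: 0.677
finger_force: 12.0
t 32.07 pos [0.4226 0.0526 0.1327] phi -1.904 w 0.677 F [-0.7  0.1 -2.3] q7 -1.91
shift [ 0.5706 -0.1237  0.0703] turn -0.467 alt turn 3.533 -4.467
```

```bash
python3 -m jog '[[0.05,0,0,-0.04],[0.12,-0.02,0,-0.1],[0.2,-0.04,0,-0.18],[0.29,-0.06,0,-0.26],[0.37,-0.08,0,-0.33],[0.44,-0.1,0,-0.39],[0.5,-0.11,0,-0.44],[0.54,-0.12,0.02,-0.467],[0.57,-0.125,0.05,-0.467],[0.574,-0.125,0.07,-0.467],[0.574,-0.125,0.07,-0.467],[0.574,-0.125,0.07,-0.467],[0.574,-0.125,0.07,-0.467]]' - 8|grep -E '^force|wid'; python3 go.py .5975 .0317 .058 1.604;python3 placed.py 0
```

```text
force: [-0.5, 0.1, -1.1]
width: 0.684
t 33.15 pos [0.5959 0.0307 0.11  ] phi -1.5384 w 0.684 F [-0.5  0.1 -1.1] q7 -1.3
shift [ 0.0056 -0.0031  0.1733] turn -0.001 alt turn 3.999 -4.001
top 0 129
scene 1 692
dx dy yaw [array([-0.0021, -0.0023,  0.0557]), np.float64(2.1842)]
dx dy yaw [array([-0.0022, -0.0022,  0.0503]), np.float64(1.6688)]
dx dy yaw [array([ 0.0103, -0.0082,  0.0646]), np.float64(0.4981)]
dx dy pitcherr dz [array([-0.0028, -0.0014, -0.2008,  0.0027]), np.float64(2.0846)]
```

```bash
python3 -m jog '[[0.003,-0.001,0.05,0],[0.005,-0.003,0.1,0],[0.005,-0.003,0.14,0],[0.005,-0.003,0.16,0],[0.005,-0.003,0.173,0],[0.005,-0.003,0.173,0],[0.005,-0.003,0.173,0]]'|grep -E '^force|wid|pos';  python3 go.py .5975 .0317 .043 1.604
```

```text
position: [0.5986, 0.0315, 0.0587]
force: [-0.0, 0.0, -0.4]
width: 0.683
t 33.93 pos [0.5986 0.0315 0.0587] phi -1.5383 w 0.683 F [-0.   0.  -0.4] q7 -1.26
shift [-0.0037 -0.0007  0.0523] turn -0.001 alt turn 3.999 -4.001
```

```bash
python3 -m jog '[[0,0,0.01,0],[-0.002,0,0.02,0],[-0.004,0,0.03,0],[-0.004,0,0.04,0],[-0.004,0,0.05,0],[-0.004,0,0.05,0],[-0.004,0,0.05,0]]'|grep -E '^force|pos'; python3 -m jog '[[0,0,0.004,0],[0,0,0.008,0],[0,0,0.01,0],[0,0,0.01,0]]'|grep -E '^force|pos';  python3 go.py .5975 .0317 .043 1.604
```

```text
position: [0.5967, 0.0316, 0.043]
force: [0.1, -1.3, -0.5]
position: [0.5972, 0.0316, 0.0407]
force: [-0.3, 0.5, 2.3]
t 34.85 pos [0.5972 0.0316 0.0407] phi -1.5382 w 0.684 F [-0.3  0.5  2.3] q7 -1.24
shift [ 0.0009 -0.0001 -0.0078] turn -0.001 alt turn 3.999 -4.001
```

Touching at 40.7 mm as before; release and retreat.

```bash
python3 -m jog '[[0,0,0.003,0],[0,0,0.003,0],[0,0,0.003,0],[0,0,0.003,0],[0,0,0.003,0],[0,0,0.003,0]]' 0.12 8|grep -E '^force|wid|pos'; python3 -m jog '[[0,0,-0.06,0],[0,0,-0.12,0],[0,0,-0.24,0],[-0.1,0,-0.36,0],[-0.2,0.1,-0.45,0],[-0.3,0.2,-0.45,0],[-0.4,0.3,-0.45,0],[-0.5,0.4,-0.45,0],[-0.6,0.5,-0.45,0],[-0.6,0.6,-0.45,0],[-0.6,0.7,-0.45,0.15],[-0.6,0.7,-0.45,0.15]]' 0 |grep -E '^force|wid|pos'
python3 placed.py 0; python3 placed.py 1; python3 m3.py |grep top; python3 go.py .4045 -.138 .03 1.427
```

```text
position: [0.597, 0.0317, 0.0394]
force: [0.2, -0.3, -0.0]
width: 0.88
position: [0.4232, -0.1897, 0.1755]
force: [-0.8, -0.0, 1.0]
width: 1.001
top 1 713
scene 1 498
dx dy yaw [array([-0.0018, -0.0036,  0.0282]), np.float64(0.5091)]
dx dy yaw [array([-0.0032, -0.0029,  0.025 ]), np.float64(0.0791)]
dx dy yaw [array([ 0.0163, -0.0163,  0.3033]), np.float64(0.2844)]
dx dy pitcherr dz [array([-0.0046, -0.0015, -0.0217, -0.0053]), np.float64(0.4066)]
top 1 693
scene 1 553
dx dy yaw [array([-0.0011, -0.0005, -0.0067]), np.float64(0.4643)]
dx dy yaw [array([-0.0032, -0.001 , -0.0113]), np.float64(0.0716)]
dx dy yaw [array([ 0.0109, -0.0017,  0.0554]), np.float64(0.3153)]
dx dy pitcherr dz [array([-0.0026,  0.0005, -0.0421, -0.0028]), np.float64(0.4165)]
top 0.78 [0.61  0.03  0.006] x y yaw [ 0.6023  0.036  -0.5139] cost 0.54 1326
top 0.76 [0.607 0.153 0.006] x y yaw [ 0.6105  0.1704 -0.0428] cost 0.549 1365
top 0.75 [ 0.402 -0.131  0.006] x y yaw [ 0.4016 -0.1246 -0.4989] cost 0.455 421
top 0.52 [ 0.406 -0.373  0.006] x y yaw [ 0.4108 -0.3935  0.6203] cost 0.788 381
t 36.95 pos [ 0.4241 -0.1837  0.1744] phi -1.655 w 1.001 F [ 0.4 -0.2 -0.6] q7 -1.12
shift [-0.0779 -0.1464  0.4814] turn 0.076 alt turn 4.076 -3.924
```

```bash
python3 -m jog '[[-0.02,-0.05,0.1,0.04],[-0.06,-0.1,0.2,0.076],[-0.078,-0.146,0.3,0.076],[-0.078,-0.146,0.4,0.076],[-0.078,-0.146,0.45,0.076],[-0.078,-0.146,0.45,0.076],[-0.078,-0.146,0.45,0.076]]' 0|grep -E '^force|pos'; python3 m3.py|grep scene;python3 go.py .4045 -.138 -.0185 1.427
```

```text
position: [0.4039, -0.1388, 0.0393]
force: [0.7, 0.6, -0.3]
scene 0.89 [0.537 0.067 0.006] x y yaw [0.55   0.0798 1.3075] cost 0.463 1028
scene 0.72 [ 0.405 -0.139  0.006] x y yaw [ 0.4033 -0.1382 -0.1448] cost 0.036 503
scene 0.7 [0.534 0.199 0.006] x y yaw [0.551  0.198  1.0829] cost 0.264 662
scene 0.66 [0.345 0.449 0.006] x y yaw [ 0.4484  0.508  -0.1389] cost 1.0 148
t 37.73 pos [ 0.4054 -0.1388  0.0406] phi -1.7158 w 1.004 F [-1.3  0.1  0.7] q7 -1.02
shift [-0.0039 -0.002   0.1969] turn -0.001 alt turn 3.999 -4.001
```

```bash
python3 -m jog '[[-0.002,-0.002,0.05,0],[-0.002,-0.002,0.1,0],[-0.002,-0.002,0.14,0],[-0.002,-0.002,0.17,0],[-0.002,-0.002,0.195,0],[-0.002,-0.002,0.195,0],[-0.002,-0.002,0.195,0],[-0.002,-0.002,0.195,0]]' 0|grep -E '^force|pos'; python3 -m jog '[[0,0,0,0],[0,0,0,0],[0,0,0,0],[0,0,0,0],[0,0,0,0],[0,0,0,0]]' 1 12|grep -E 'force|wid|pos';python3 -m jog '[[0,0,-0.02,0],[0,0,-0.05,0],[0,0,-0.1,0],[0,0,-0.2,0],[0,0,-0.3,0],[0,0,-0.4,0],[0,0,-0.5,0],[0,0,-0.5,0],[0,0,-0.5,0]]'|grep -E 'force|wid|pos' ; python3 go.py .6015 -.0873 .112 1.604
```

```text
position: [0.4043, -0.138, -0.0186]
force: [0.9, -0.5, 0.3]
position: [0.404, -0.1377, -0.0189]
force: [-0.3, 1.0, 2.9]
width: 0.678
finger_force: 12.0
position: [0.4049, -0.1374, 0.1323]
force: [0.1, 0.5, -2.5]
width: 0.68
finger_force: 12.0
t 39.65 pos [ 0.4049 -0.1374  0.1323] phi -1.7147 w 0.68 F [ 0.1  0.5 -2.5] q7 -1.24
shift [ 0.6245 -0.2592  0.0702] turn -0.225 alt turn 3.775 -4.225
```

```bash
python3 -m jog '[[0.05,-0.02,0,-0.02],[0.12,-0.05,0,-0.05],[0.2,-0.08,0,-0.08],[0.28,-0.11,0,-0.11],[0.36,-0.15,0,-0.14],[0.44,-0.18,0,-0.17],[0.5,-0.21,0,-0.2],[0.56,-0.24,0.02,-0.225],[0.6,-0.255,0.05,-0.225],[0.62,-0.259,0.07,-0.225],[0.624,-0.259,0.07,-0.225],[0.624,-0.259,0.07,-0.225],[0.624,-0.259,0.07,-0.225]]' - 8|grep -E '^force|wid'; python3 go.py .6015 -.0873 .058 1.604;python3 m3.py | grep top
```

```text
force: [0.2, -1.0, -2.0]
width: 0.68
t 40.73 pos [ 0.5992 -0.0889  0.1097] phi -1.5404 w 0.68 F [ 0.2 -1.  -2. ] q7 -1.07
shift [ 0.0081 -0.0051  0.1723] turn -0.004 alt turn 3.996 -4.004
top 0.96 [0.606 0.154 0.006] x y yaw [ 0.6004  0.1671 -0.2832] cost 0.595 1520
top 0.74 [0.632 0.047 0.006] x y yaw [ 0.6247  0.0521 -0.0599] cost 0.391 444
```

```bash
python3 -m jog '[[0.003,-0.002,0.05,-0.004],[0.006,-0.004,0.1,-0.004],[0.006,-0.004,0.14,-0.004],[0.006,-0.004,0.16,-0.004],[0.006,-0.004,0.172,-0.004],[0.006,-0.004,0.172,-0.004],[0.006,-0.004,0.172,-0.004]]'|grep -E '^force|wid|pos';  python3 go.py .6015 -.0873 .043 1.604
```

```text
position: [0.6024, -0.087, 0.0587]
force: [0.3, -0.2, -2.1]
width: 0.679
t 41.52 pos [ 0.6024 -0.087   0.0587] phi -1.536 w 0.679 F [ 0.3 -0.2 -2.1] q7 -1.02
shift [-0.0031  0.0009  0.0525] turn 0.002 alt turn 4.002 -3.998
```

```bash
python3 -m jog '[[0,0,0.01,0],[-0.002,0,0.02,0.002],[-0.003,0,0.03,0.002],[-0.003,0,0.04,0.002],[-0.003,0,0.05,0.002],[-0.003,0,0.05,0.002],[-0.003,0,0.05,0.002]]'|grep -E '^force|pos'; python3 -m jog '[[0,0,0.004,0],[0,0,0.008,0],[0,0,0.01,0],[0,0,0.01,0]]'|grep -E '^force|pos';  python3 go.py .6015 -.0873 .043 1.604
```

```text
position: [0.6009, -0.0867, 0.043]
force: [-0.1, -0.6, -0.1]
position: [0.6014, -0.0867, 0.041]
force: [-1.2, 1.3, 5.0]
t 42.43 pos [ 0.6014 -0.0867  0.041 ] phi -1.5373 w 0.68 F [-1.2  1.3  5. ] q7 -1.01
shift [ 0.0001  0.002  -0.0068] turn 0.0 alt turn 4.0 -4.0
```

```bash
python3 -m jog '[[0,0,0.003,0],[0,0,0.003,0],[0,0,0.003,0],[0,0,0.003,0],[0,0,0.003,0],[0,0,0.003,0]]' 0.12 8|grep -E '^force|wid|pos'; python3 -m jog '[[0,0,-0.06,0],[0,0,-0.12,0],[0,0,-0.24,0],[-0.1,0,-0.36,0],[-0.2,-0.1,-0.45,0],[-0.3,-0.2,-0.45,0],[-0.4,-0.3,-0.45,0],[-0.5,-0.4,-0.45,0],[-0.6,-0.5,-0.45,0],[-0.7,-0.6,-0.45,0],[-0.7,-0.7,-0.45,0],[-0.7,-0.8,-0.45,0],[-0.7,-0.9,-0.45,0],[-0.7,-1,-0.45,0],[-0.7,-1,-0.45,0]]' 0 |grep -E '^force|wid|pos'
python3 placed.py 1|grep -A3 top; python3 placed.py 2|grep -A3 top;  python3 go.py .41 .3 .17 1.604
```

```text
position: [0.6012, -0.0867, 0.0394]
force: [-0.7, -0.4, 0.2]
width: 0.881
position: [0.3807, 0.2118, 0.1746]
force: [0.3, -0.4, 1.0]
width: 1.001
top 1 695
scene 1 695
dx dy yaw [array([-0.002 , -0.0011,  0.0063]), np.float64(0.5784)]
dx dy yaw [array([-0.0031, -0.0013, -0.0077]), np.float64(0.0743)]
top 1 698
scene 1 674
dx dy yaw [array([ 0.0023,  0.0008, -0.0022]), np.float64(0.5199)]
dx dy yaw [array([ 0.0007, -0.0005,  0.0026]), np.float64(0.0715)]
t 44.58 pos [0.3815 0.2052 0.1745] phi -1.5391 w 1.001 F [-0.2 -0.5 -0.5] q7 -2.03
shift [ 0.1051 -0.3129  0.0152] turn -0.002 alt turn 3.998 -4.002
```

```bash
python3 go.py .593 .1525 .10 1.604; python3 placed.py 0|grep -A4 top
```

```text
t 44.58 pos [0.3815 0.2052 0.1745] phi -1.5391 w 1.001 F [-0.2 -0.5 -0.5] q7 -2.03
shift [0.6992 0.1979 0.2483] turn -0.002 alt turn 3.998 -4.002
top 1 709
scene 1 458
dx dy yaw [array([-0.0014, -0.0034,  0.0139]), np.float64(0.4603)]
dx dy yaw [array([-0.0034, -0.0028,  0.0146]), np.float64(0.0745)]
dx dy yaw [array([ 0.0144, -0.0115,  0.0941]), np.float64(0.2411)]
```

```bash
python3 -m jog '[[0.1,0.03,0,0],[0.2,0.06,0,0],[0.3,0.09,0,0],[0.4,0.12,0,0],[0.5,0.15,0.05,0],[0.6,0.18,0.1,0],[0.69,0.198,0.15,0],[0.699,0.198,0.22,0],[0.699,0.198,0.248,0],[0.699,0.198,0.248,0],[0.699,0.198,0.248,0],[0.699,0.198,0.248,0]]' 0|grep -E '^force|pos'; python3 go.py .593 .1525 .0405 1.604
```

```text
position: [0.5927, 0.1543, 0.1012]
force: [0.9, 0.2, -0.2]
t 45.78 pos [0.5927 0.1543 0.1012] phi -1.5367 w 1.002 F [ 0.9  0.2 -0.2] q7 -1.49
shift [0.0006 0.0063 0.2024] turn 0.001 alt turn 4.001 -3.999
```

```bash
python3 -m jog '[[0,0.002,0.05,0],[0,0.004,0.1,0],[0,0.004,0.14,0],[0,0.004,0.17,0],[0,0.004,0.19,0],[0,0.004,0.202,0],[0,0.004,0.202,0],[0,0.004,0.202,0]]' 0|grep -E '^force|pos'; python3 go.py .593 .1525 .0405 1.604
```

```text
position: [0.5931, 0.1525, 0.0398]
force: [0.1, -0.3, 1.0]
t 46.45 pos [0.5931 0.1525 0.0398] phi -1.5374 w 1.0 F [ 0.1 -0.3  1. ] q7 -1.44
shift [-0.0005  0.0001 -0.0025] turn 0.0 alt turn 4.0 -4.0
```

```bash
python3 -m jog '[[0,0,0,0],[0,0,0,0],[0,0,0,0],[0,0,0,0],[0,0,0,0],[0,0,0,0],[0,0,0,0]]' 1 5|grep -E 'force|pos|wid';python3 -m jog '[[0,0,0,0],[0,0,0,0],[0,0,0,0],[0,0,0,0],[0,0,0,0]]' 0.12 5|grep -E '^force|pos|wid'; python3 -m jog '[[0,0,-0.06,0],[0,0,-0.12,0],[0,0,-0.24,0],[0,0,-0.3,0],[0,0,-0.3,0]]' 0|grep -E '^force|pos'; python3 go.py .6005 -.0873 .13 1.604
```

```text
position: [0.5931, 0.1521, 0.0397]
force: [0.5, -1.3, 2.9]
width: 0.682
finger_force: 5.0
position: [0.5928, 0.1527, 0.0393]
force: [0.2, 0.3, 0.4]
width: 0.883
position: [0.5955, 0.1527, 0.1337]
force: [1.3, 0.5, -0.0]
t 47.87 pos [0.5955 0.1527 0.1337] phi -1.5377 w 0.997 F [ 1.3  0.5 -0. ] q7 -1.51
shift [-0.0098  0.8002  0.0105] turn -0.0 alt turn 4.0 -4.0
```

```bash
python3 -m jog '[[0,0.1,0,0],[0,0.2,0,0],[0,0.3,0,0],[0,0.4,0,0],[0,0.5,0,0],[0,0.6,0,0],[0,0.7,0,0],[-0.005,0.78,0.05,0],[-0.01,0.8,0.1,0],[-0.01,0.8,0.15,0],[-0.01,0.8,0.2,0],[-0.01,0.8,0.2,0],[-0.01,0.8,0.2,0]]' 0|grep -E '^force|pos'; python3 go.py .6005 -.0873 .0405 1.604; python3 placed.py 0|grep -A4 top
```

```text
position: [0.597, -0.0873, 0.0684]
force: [-0.6, -0.1, 0.6]
t 48.95 pos [ 0.597  -0.0873  0.0684] phi -1.5374 w 0.999 F [-0.6 -0.1  0.6] q7 -1.06
shift [0.0117 0.0004 0.093 ] turn 0.0 alt turn 4.0 -4.0
top 1 702
scene 1 456
dx dy yaw [array([-0.0014, -0.001 ,  0.0233]), np.float64(0.4953)]
dx dy yaw [array([-0.0034, -0.0001,  0.0158]), np.float64(0.0645)]
dx dy yaw [array([ 0.0184, -0.0154,  0.2747]), np.float64(0.2419)]
```

```bash
python3 -m jog '[[0.006,0,0.04,0],[0.011,0,0.07,0],[0.011,0,0.09,0],[0.011,0,0.093,0],[0.011,0,0.093,0],[0.011,0,0.093,0]]' 0|grep -E '^force|pos';python3 -m jog '[[0,0,0,0],[0,0,0,0],[0,0,0,0],[0,0,0,0],[0,0,0,0],[0,0,0,0],[0,0,0,0]]' 1 6|grep -E 'force|pos|wid';python3 -m jog '[[-0.003,0,0.0015,0],[-0.006,0,0.003,0],[-0.009,0,0.0045,0],[-0.011,0,0.006,0],[-0.011,0,0.006,0],[-0.011,0,0.006,0]]'|grep -E 'force|pos|wid'; python3 -m jog '[[0,0,0,0],[0,0,0,0],[0,0,0,0],[0,0,0,0],[0,0,0,0]]' 0.12 5|grep -E '^force|pos|wid'
```

```text
position: [0.6011, -0.0875, 0.0414]
force: [-0.4, 0.1, 0.6]
position: [0.6012, -0.0873, 0.0417]
force: [-0.9, 0.3, 1.9]
width: 0.681
finger_force: 6.0
position: [0.5981, -0.0875, 0.0399]
force: [0.6, 0.5, 2.8]
width: 0.682
finger_force: 6.0
position: [0.5978, -0.0874, 0.0396]
force: [-0.2, -0.9, -0.6]
width: 0.879
```

```bash
python3 -m jog '[[0,0,-0.06,0],[0,0,-0.12,0],[0,0,-0.24,0],[-0.1,0,-0.36,0],[-0.2,-0.1,-0.45,0],[-0.3,-0.2,-0.45,0],[-0.4,-0.3,-0.45,0],[-0.5,-0.4,-0.45,0],[-0.6,-0.5,-0.45,0],[-0.7,-0.6,-0.45,0],[-0.7,-0.7,-0.45,0],[-0.7,-0.8,-0.45,0],[-0.7,-0.9,-0.45,0],[-0.7,-1,-0.45,0],[-0.7,-1,-0.45,0]]' 0 |grep -E '^force|wid|pos'
python3 placed.py 1|grep -A3 top; python3 placed.py 2|grep -A3 top
cat > lamp.py <<'E'
from fit import *
o=[];cs={}
for n in('top','scene'):
    c=cam(n);cs[n]=c
    r=[r for r in models.regions_of(n,'lamp_base') if abs(onz(c,cen(r['pixels']),.02)-[.45,.37,.02]).max()<.05]
    x0,y0,x1,y1=[int(v) for v in r[0]['extent']];print(n,r[0]['p'],r[0]['extent'])
    g=c['image'].max(2).astype(float);K=(g<45).astype(np.uint8);
    l=cv2.connectedComponentsWithStats(K)
    for k in range(1,l[0]):
        if l[2][k,4]>8 and x0-15<l[3][k][0]<x1+15 and y0-15<l[3][k][1]<y1+15: print(' dark',l[2][k,4],l[3][k].round(1))
    m=r[0]['pixels'].astype(np.float32)
    o.append((c,m,roi(m)))
def mod(v):
    R=Rz(v[2]);t=v[3]-.5;e=np.array([np.sin(t),0,np.cos(t)]);ax=np.array([0,0,.022])
    tip=ax+.08*e;u=np.array([np.cos(t),0,-np.sin(t)]);a=np.linspace(0,2*np.pi,12)
    lev=np.array([ax+d+s*w for d,s in((0,1),(.08*e,1)) for w in(.005*u,-.005*u,[0,.005,0],[0,-.005,0])])
    ball=np.array([tip+.013*np.array([np.cos(p)*np.cos(q),np.cos(p)*np.sin(q),np.sin(p)]) for p in np.linspace(-1.5,1.5,9) for q in a])
    return [h@R.T+[v[0],v[1],0] for h in(box(.07,.05,0,.025),lev,ball)]
for oo in(o,o[:1],o[1:]):
    f=min((fit(oo,mod,[.455,.368,a,b],[.01,.01,.1,.1]) for a in(-.1,.2) for b in (.05,.9)),key=lambda x:x[1]);v=f[0]
    t=v[3]-.5;d=.08*np.sin(t);print('lamp x y yaw ang',v.round(4),round(f[1],3),'tip',np.round([v[0]+d*np.cos(v[2]),v[1]+d*np.sin(v[2]),.022+.08*np.cos(t)],4))
E
python3 lamp.py
```

```text
position: [0.3774, 0.211, 0.1749]
force: [-0.7, -1.1, 0.2]
width: 0.996
top 1 700
scene 1 723
dx dy yaw [array([-0.0018, -0.0017,  0.0201]), np.float64(0.6057)]
dx dy yaw [array([-0.0032, -0.0014, -0.0064]), np.float64(0.0814)]
top 1 678
scene 1 659
dx dy yaw [array([-0.0016, -0.0006, -0.0167]), np.float64(0.5002)]
dx dy yaw [array([-0.0037, -0.0012, -0.0312]), np.float64(0.0482)]Traceback (most recent call last):
  File "lamp.py", line 6, in <module>
    x0,y0,x1,y1=[int(v) for v in r[0]['extent']];print(n,r[0]['p'],r[0]['extent'])
                                 ~^^^
IndexError: list index out of range
```

```bash
python3 -m jog '[[0,0.12,0,0],[0,0.24,0,0],[0,0.36,0,0],[0,0.48,0,0],[0,0.48,0,0],[0,0.48,0,0]]' 1 |grep -E 'pos'; sed -i "s/max()<.05\]/max()<.08]/; s/^    x0,y0,x1,y1=\[int(v) for v in r\[0\]/    if not r: print(n,'none'); continue\n    x0,y0,x1,y1=[int(v) for v in r[0]/" lamp.py; python3 lamp.py
```

```text
position: [0.3828, 0.0601, 0.1749]
top 0.81 [181.5, 232.2, 207.0, 260.7]
 dark 54 [188.1 253.6]
scene 0.82 [383.0, 137.7, 410.8, 175.1]
 dark 37 [391.9 140. ]
lamp x y yaw ang [0.4615 0.3681 0.0711 0.0009] 0.137 tip [0.4233 0.3654 0.0922]
lamp x y yaw ang [0.4607 0.3676 0.0832 0.0115] 0.05 tip [0.4233 0.3645 0.0926]
lamp x y yaw ang [ 0.4622  0.3685 -0.0153 -0.0669] 0.072 tip [0.4192 0.3692 0.0895]
```

```bash
python3 go.py .372 .362 .12 1.641
```

```text
t 53.6 pos [0.3829 0.0625 0.1747] phi -1.5356 w 0.401 F [0.4 0.6 0.3] q7 -1.82
shift [-0.0011 -0.9989  0.1823] turn -0.045 alt turn 3.955 -4.045
```

```bash
python3 -m jog '[[0,-0.12,0,0],[0,-0.24,0,0],[0,-0.36,0,0],[0,-0.48,0,0],[0,-0.6,0,-0.045],[0,-0.72,0,-0.045],[0,-0.84,0,-0.045],[0,-0.96,0,-0.045],[0,-0.999,0.05,-0.045],[0,-0.999,0.1,-0.045],[0,-0.999,0.15,-0.045],[0,-0.999,0.18,-0.045],[0,-0.999,0.18,-0.045],[0,-0.999,0.18,-0.045]]' 1 |grep -E 'pos|wid|^force'; python3 go.py .375 .362 .052 1.641
```

```text
position: [0.3724, 0.3611, 0.1205]
force: [-0.6, 0.7, -0.1]
width: 0.007
t 54.77 pos [0.3724 0.3611 0.1205] phi -1.5014 w 0.007 F [-0.6  0.7 -0.1] q7 -2.15
shift [ 0.0091 -0.0025  0.2282] turn -0.001 alt turn 3.999 -4.001
```

```bash
python3 -m jog '[[0,0,0.06,0],[0,0,0.12,0],[0,0,0.18,0],[0,0,0.22,0],[0,0,0.228,0],[0,0,0.228,0],[0,0,0.228,0]]' 1 |grep -E 'pos|^force'; python3 -m jog '[[0.03,0,0,0],[0.06,0,0,0],[0.09,0,0,0],[0.12,0,0,0],[0.15,0,0,0],[0.18,0,0,0],[0.2,0,0,0],[0.22,0,0,0],[0.24,0,0,0],[0.26,0,0,0],[0.28,0,0,0],[0.3,0,0,0],[0.32,0,0,0],[0.33,0,0,0],[0.34,0,0,0],[0.34,0,0,0]]' |grep -E 'pos|^force'; python3 lamp.py
```

```text
position: [0.3734, 0.3615, 0.0534]
force: [-0.7, 0.5, 0.5]
position: [0.4752, 0.3679, 0.0523]
force: [-0.1, -0.7, -0.4]
top 0.74 [182.6, 239.8, 206.7, 257.3]
 dark 1273 [179.7 230.2]
scene 0.57 [384.5, 149.6, 415.3, 173.3]
 dark 49 [408.3 149.4]
lamp x y yaw ang [0.463  0.3673 0.0044 0.9885] 0.673 tip [0.5005 0.3674 0.0926]
lamp x y yaw ang [0.464  0.3674 0.0111 1.0267] 0.543 tip [0.5042 0.3679 0.0912]
lamp x y yaw ang [0.4594 0.3686 0.0048 1.0201] 0.094 tip [0.4992 0.3688 0.0914]
```

```bash
for i in 1 2 3; do python3 -m jog '[[0.005,0,0,0],[0.01,0,0,0],[0.01,0,0,0],[0.01,0,0,0]]' |grep -E 'pos|^force'; done
```

```text
position: [0.4765, 0.3683, 0.0522]
force: [-5.6, 0.3, 2.5]
position: [0.4768, 0.3684, 0.052]
force: [-13.8, -2.3, 9.3]
position: [0.4769, 0.3689, 0.0516]
force: [-20.7, -1.9, 12.5]
```

Stop reached. Back off, lift, clear out and check everything.

```bash
python3 -m jog '[[-0.03,0,0,0],[-0.08,0,0,0],[-0.15,0,0,0],[-0.22,0,-0.05,0],[-0.22,0,-0.15,0],[-0.22,0,-0.3,0],[-0.22,0,-0.4,0],[-0.3,0.1,-0.45,0],[-0.3,0.2,-0.45,0],[-0.3,0.3,-0.45,0],[-0.3,0.4,-0.45,0],[-0.3,0.4,-0.45,0]]' |grep -E 'pos|^force'; python3 lamp.py;for i in 0 1 2; do python3 placed.py $i; done; python3 m2.py|grep shaft
python3 - <<'E'
import cv2,numpy as np
c=cv2.imread('pics/s7.png');t=cv2.imread('pics/t7.png')
a=cv2.resize(t[120:270,170:480],(640,310),interpolation=cv2.INTER_CUBIC);b=cv2.resize(c[130:280,130:440],(600,290),interpolation=cv2.INTER_CUBIC)
b=cv2.copyMakeBorder(b,0,0,0,40,cv2.BORDER_CONSTANT);cv2.imwrite('pics/fin.png',np.vstack([a,b])[:600])
E
```

```text
position: [0.4034, 0.237, 0.188]
force: [-0.0, -1.2, -0.1]
top none
scene 0.63 [384.5, 149.1, 412.4, 173.5]
 dark 42 [408.5 150. ]
lamp x y yaw ang [ 0.4602  0.3695 -0.0322  1.0344] 0.088 tip [0.5009 0.3682 0.0908]
lamp x y yaw ang [ 0.4602  0.3695 -0.0322  1.0344] 0.088 tip [0.5009 0.3682 0.0908]
lamp x y yaw ang [ 0.455  0.368 -0.1    0.05 ] 0 tip [0.4204 0.3715 0.094 ]
top 1 707
scene 1 532
dx dy yaw [array([-0.0018, -0.0007,  0.0292]), np.float64(0.5794)]
dx dy yaw [array([-0.003 , -0.    ,  0.0262]), np.float64(0.0698)]
dx dy yaw [array([ 0.0183, -0.0147,  0.304 ]), np.float64(0.3388)]
dx dy pitcherr dz [array([-0.0044,  0.0001, -0.0171, -0.0057]), np.float64(0.4631)]
top 1 702
scene 1 716
dx dy yaw [array([-0.002 , -0.0014,  0.0225]), np.float64(0.603)]
dx dy yaw [array([-0.0028, -0.0018,  0.0134]), np.float64(0.0842)]
dx dy yaw [array([ 0.0131, -0.0068,  0.5237]), np.float64(0.4409)]
dx dy pitcherr dz [array([-0.0037, -0.0011, -0.0433, -0.0037]), np.float64(0.5488)]
top 1 686
scene 1 609
dx dy yaw [array([-0.0023, -0.0003, -0.0287]), np.float64(0.4646)]
dx dy yaw [array([-0.0034, -0.0013, -0.0364]), np.float64(0.0568)]
dx dy yaw [array([0.0106, 0.0001, 0.0337]), np.float64(0.3174)]
dx dy pitcherr dz [array([-0.0035,  0.0003, -0.0481, -0.003 ]), np.float64(0.4283)]
shaft x y z yaw [array([ 0.4526, -0.3706,  0.0675,  0.0834]), np.float64(0.1327)]
shaft x y z yaw [array([ 0.453 , -0.3713,  0.0657,  0.0862]), np.float64(0.0907)]
shaft x y z yaw [array([ 0.4397, -0.3702,  0.0566,  0.0821]), np.float64(0.029)]
```

View pics/fin.png

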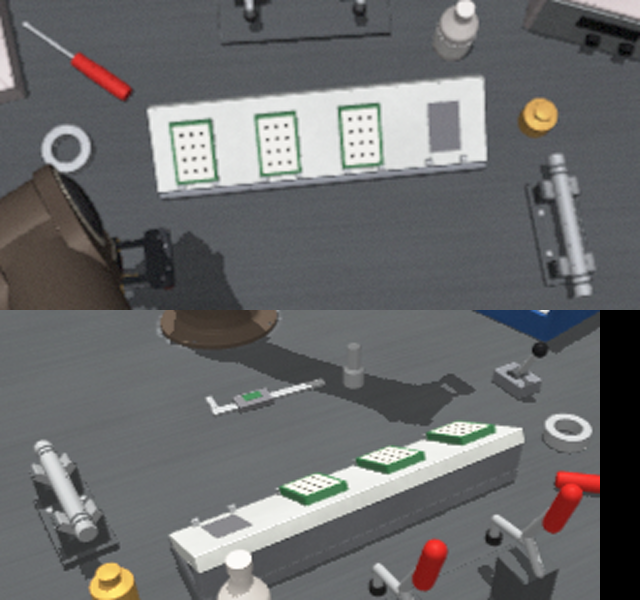

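```bash
python3 -c "
from plant import order
print(order.finish_job())"
```

```text
the job is handed in; nothing more can be done
None
```

I handed the job in at about 60 s of the 210 s, with no verdict shown: the shaft sits in both V-blocks (about 2 mm off centre along the grooves by camera), the three plates present lie on windows 0–2 at the studs (within about 2 mm sideways and 2° of square), the lamp lever is against its stop, and I did not go near the ring gauge, weight or oil bottle.

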